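Take the bore size of a slanted vacuum port with a telescoping gauge

ROBOT

A 6-joint arm with a two-finger parallel gripper is mounted at the origin on a cart in front of the work surface, level with it; the furniture and walls round the work are solid. World frame = base frame: x ahead of the robot, y to its left, z up, the work surface at z = 0. Lengths are in m, angles in rad, forces in N, time in s.
With the tool pointing down it reaches from about 0.25 to 0.725 m from the base axis. Payload 4 kg.
Tool frame: the origin (TCP) lies on the centre line of the jaws, within the pads' length; the fingertips stand 11 mm ahead of it and the grasp point (between the pads) lies 8 mm behind it (bot.tip_reach is the distance from the TCP to the fingertips, in m); z points along the fingers, y is the line along which they close (so a half turn about z gives the same grasp; the last joint's range is limited). The gripper opens to 85 mm and grips with 20 to 120 N. Pads are 22 mm wide; open, the fingers measure 114 mm over their backs; the gripper's body (76 mm by 85 mm) begins 54 mm behind the grasp point. The pads swing forward as they close: fully open they stand 13 mm farther back than shut.
Start: joints at [-1.288, 0.241, 0.005, 1.335, 0, 1.571], TCP at [0.14, -0.48, 0.242] pointing down, gripper open.
Joint ranges: [-2.72, 2.72], [-1.05, 1.87], [-1.09, 1.28], [-1.99, 2.15], [-1.42, 1.44], [-3.14, 3.14]. Speed limits (rad/s): [2.79, 2.79, 3.14, 3.14, 3.14, 3.14].

INTERFACE

Orientations are given as a unit quaternion [x, y, z, w].
In Python, from workcell import readout, camera, bot gives the robot as it stands. The module is installed in compiled form; this text tells all that it offers.
- The arm moves only by the tool jog_arm, never from a script. Its argument "motion" is a list of rows, each an object of numbers: "x", "y", "z": the shift along the tool's x, y, z in mm; "spin": the turn about the tool's z in degrees; "fingers": the closure, from -1 (fully open) to 1 (shut). A call has 1 to 8 rows; each row is the pose to reach, as a shift and turn from the pose commanded when the call began, along the tool's axes at that moment; what a row does not reach only later rows make up. A row lasts 1/8 s, in which the tool goes at most 62.5 mm and 10.7 degrees, less where a joint would pass 70% of its speed; a pose out of reach is approached as far as the arm can. A call with a gripper value outside its range is refused whole. The fingers move at their own pace and stop on an object; the grip force is fixed at half the most. Time passes only in rows, so rows that repeat a pose let the fingers close. It gives the time, the measured TCP pose, the force, the opening and the grip force at its end, in the units of the state.
- readout.get_obs(): the state, without advancing time (a new reading comes with each control period).
- camera(name): name is "scene" or "top" or "wrist"; returns a dict with "pixels" (384x512x3 uint8, red, green, blue), "K" (3x3 intrinsics, pixels), "rvec" (rotation vector, rad) and "tvec" (3), from world to camera coordinates, as OpenCV has them. Camera axes: x right, y down, z forward; pixel columns grow to the right and rows downward; lengths in m; the calibration is good to about 2 mm. A picture is of the moment at which its call begins. There is no depth.
- bot.job_done(): hands the job in; it is judged then, once.
The state is a dict: "clock": time; "joint_pos": joint angles; "joint_vel": joint speeds; "tau": joint torques, N m; "eef_pos": TCP position; "tool_rot": TCP orientation; "ft_force": force on the tool from outside, world axes, zero at the start; "ft_torque": the same for the moment, N m; "grip_width": finger opening in m; "grasp_force": force on a finger pad.
Only numpy, scipy, OpenCV 4.12 (cv2) and the standard library are available. Lean on these libraries where they do the work, as an engineer would, in place of code of your own. Each camera call takes 0.05 s, during which the arm holds its last target. There are 200 camera calls.

TASK

Take the bore size of the slanted port on the small vacuum cell with the telescoping bore gauge that hangs in the fork of its stand. Pick the gauge up by squeezing its two side paddles together, which draws its feet in; set it down the port until its collar lies on the port's flange, then let go so that the feet spring out against the wall, and push the lock button on its end fully in. Draw it out by the two bare grooved sides of its handle, never squeezing the paddles again (that would overpower the lock and lose the size), hang it back in the fork with the feet still locked at the bore size, and leave everything else where it stands.

Things in the scene. Friction and masses are not known exactly. Their poses are not given: they have to be found in the camera images.
- gauge: Telescoping bore gauge, 163 mm long, about 0.25 kg, plain metal. Origin: centre of the underside of its collar (disc, 66 mm across, z 0 to 6 mm). z runs along the stem to the lock button (up in the stand), x along the feet, y through the paddles. A neck 20 mm thick (z 6 to 30) leads to the shoulder, a disc 44 mm across, z 30 to 36. Below the collar: centring cone, stem, feet.
- handle_grip (a point): Middle of the handle, z = 62 mm on the gauge's axis: grip here, tool pointing along the gauge's -z, fingertips clear of the shoulder (z = 36). Dark block 24 mm (x) by 18 mm (y), z 36 to 84. Its bare, finely grooved faces at x = +-12 mm are the fixed grip. Axes as the gauge's.
- paddle_a (a joint): How far the +y paddle is squeezed in, m: 0 free to 0.008 home. A paddle stands on each y side of the handle (18 mm wide, z 44 to 80), outer faces 46 mm apart when free, 30 mm when home. The +y paddle draws the +x foot in, the -y paddle the -x foot, each as far as itself; 2 N do it, and they spring back when let go. Squeezed hard they overpower the lock.
- foot_a_tip (a point): Tip of the foot on the gauge's +x side, at z = -55 mm: rounded, 12 mm thick, 29 mm from the axis when fully out, 21 mm when drawn in. Lowest point of the gauge: z = -64. Stem 15 mm thick. The centring cone widens from 34 mm (z = -18) to 46 mm (z = -9 up to the collar).
- foot_b_tip (a point): Tip of the like foot on the -x side. From tip to tip: 58 mm with both feet out (weak springs of about 1 N push each out on its own), 42 mm drawn in, 50 mm when they touch the wall of the port's bore, however the gauge is centred in it.
- lock_button (a joint): How far the lock button on the gauge's end is pushed in along the gauge's -z, m: 0 = out, feet free; 0.006 = fully in, feet clamped where they are. It takes about 12 N to bottom; let go, it springs back about 1.3 mm and stays there, still clamping.
- button_top (a point): Centre of the top of the lock button, 18 mm across: 99 mm above the gauge's origin when out, 93 mm when fully in.
- port: Slanted port of the vacuum cell: steel tube with a round flange 78 mm across, 12 mm thick. Origin: centre of the bore's mouth in the plane of the flange face, 160 mm above the bench; z points out along the bore's axis, 35 degrees from vertical, leaning towards the robot's side (the cell's -x). Bore 50 mm in diameter, free to 75 mm deep. Fixed.
- cell: Vacuum cell that carries the port, fixed to the bench: round steel pot 128 mm across the flanges, 78 mm high, with a short blanked stub reaching 97 mm to the rear (+x). Origin: centre of its underside. The port's mouth lies 60 mm from it towards -x.
- gauge_stand: Stand of the gauge, fixed to the bench: base plate 125 x 100 x 12 mm, a post 56 mm behind the origin (+x) and a level fork plate. Origin: on the bench below the gauge's place; z up. The gauge hangs with its neck in the fork's slot and its shoulder on the plate, the gauge's origin then 100 mm above the stand's.
- fork_seat (a point): Where the gauge's axis meets the top of the fork plate, 130 mm above the bench; plate 8 mm thick. Slot 27 mm wide, open to the stand's front (-x), its end 13 mm behind this point, its tines flaring out from 28 to 46 mm in front. Collar and feet hang below the plate, so the gauge goes in and out level through the slot's front, the plate between collar and shoulder.
- tape_roll: Bystander: roll of tape, 78 mm across, 19 mm high, lying flat on the bench; origin under its centre. Loose.
- hex_driver: Bystander: small hex driver, 136 mm long, 12 mm thick, lying on the bench; origin under its middle. Loose.
- lab_timer: Bystander: lab timer, 70 x 62 x 18 mm, lying on the bench; origin under its centre. Loose.
Things that resemble listed ones, but are neither listed nor needed, are in the scene too. What is shaped like the gauge but green is not meant.

How it is judged:
On the way, in this order (a step that is already met when the one before it is completed fails the run):
1. the gauge is down the port with its collar at the flange while its feet are still drawn in (z of gauge in the frame of port between -0.004 and 0.006 m and x of gauge in the frame of port between -0.005 and 0.005 m and y of gauge in the frame of port between -0.005 and 0.005 m and angle between the z axis of gauge and the z axis of port, either way round below 0.1 rad and distance between foot_a_tip and foot_b_tip below 0.045 m and value of joint lock_button below 0.002 m), for 0.1 s.
2. the feet have sprung out against the wall of the bore, the lock still open (z of gauge in the frame of port between -0.004 and 0.006 m and x of gauge in the frame of port between -0.005 and 0.005 m and y of gauge in the frame of port between -0.005 and 0.005 m and angle between the z axis of gauge and the z axis of port, either way round below 0.1 rad and distance between foot_a_tip and foot_b_tip between 0.0482 and 0.0518 m and value of joint lock_button below 0.002 m), for 0.1 s.
3. the lock button is pushed in while the feet touch the bore (z of gauge in the frame of port between -0.004 and 0.006 m and x of gauge in the frame of port between -0.005 and 0.005 m and y of gauge in the frame of port between -0.005 and 0.005 m and angle between the z axis of gauge and the z axis of port, either way round below 0.1 rad and distance between foot_a_tip and foot_b_tip between 0.0482 and 0.0518 m and value of joint lock_button above 0.0046 m), for 0.1 s.
4. the gauge is drawn out of the port, locked at the bore size (distance between gauge and port above 0.08 m and distance between foot_a_tip and foot_b_tip between 0.0482 and 0.0518 m and value of joint lock_button above 0.0042 m), for 0.1 s.
At the end, for the whole second after the job is handed in: The gauge hangs upright (within about 6 degrees) and still in the fork of its stand, its shoulder resting on the fork plate and its neck in the slot, released; the lock button is in (over 4.2 of 6 mm) and the feet still stand at the bore size, 50 mm over their tips within 1.8 mm (x of gauge in the frame of gauge_stand between -0.012 and 0.008 m and y of gauge in the frame of gauge_stand between -0.008 and 0.008 m and z of gauge in the frame of gauge_stand between 0.096 and 0.104 m and angle between gauge's own z axis and vertical below 0.1 rad and linear speed of gauge below 0.02 m/s and distance between foot_a_tip and foot_b_tip between 0.0482 and 0.0518 m and value of joint lock_button above 0.0042 m); the robot touches nothing.
It fails at once if a bystander on the bench is pushed more than 30 mm (distance of any of tape_roll, hex_driver, lab_timer from where it was at the start of the episode above 0.03 m).
It also fails if it takes over 72 s, if anything falls off the work surface, if the arm or the gripper's body presses on something with over 40 N, if the wrist force passes 120 N, or if a joint passes its speed limit or range.

## Working session

There is one attempt and no reset: what is moved stays moved. The work goes in short steps, Python scripts to look and compute and a tool call to move; the robot and the scene stay as the last step left them, time stands still between calls to the robot, and variables do not carry over. Pictures are saved under pics/ and viewed, at most 10 in all, crops included, and the job is handed in when it is done.

Besides the shell and the picture viewer there is one more tool, called after "Emit:" as name([rows], argument=value, ...), one row to a line, values as JSON. jog_arm: Moves the arm, as the interface text tells. Its arguments: {"type":"object","properties":{"motion":{"type":"array"}},"required":["motion"]}

```bash
mkdir -p pics; cat > h.py <<'E'
import numpy as np, cv2
from workcell import readout, camera, bot
from scipy.spatial.transform import Rotation as R
def shot(n,f=None):
    c=camera(n); 
    if f: cv2.imwrite('pics/'+f,c['pixels'][:,:,::-1])
    return c
def ray(c,u,v):
    Rm=cv2.Rodrigues(np.array(c['rvec'],float))[0]; t=np.array(c['tvec'],float).ravel()
    d=Rm.T@np.linalg.inv(c['K'])@np.array([u,v,1.]); return -Rm.T@t, d/np.linalg.norm(d)
def onz(c,u,v,z):
    o,d=ray(c,u,v); return o+d*(z-o[2])/d[2]
def proj(c,P):
    return cv2.projectPoints(np.array(P,float).reshape(-1,3),np.array(c['rvec'],float),np.array(c['tvec'],float),np.array(c['K'],float),None)[0].reshape(-1,2)
E
python3 - <<'E'
from h import *
import pickle
for n in ['scene','top']:
    c=shot(n,n+'0.png'); pickle.dump(c,open(n+'.pkl','wb')); o,d=ray(c,256,192); print(n,o,d,c['K'][0][0])
o=readout.get_obs(); print(o['clock'],o['eef_pos'],o['tool_rot'])
a=cv2.imread('pics/scene0.png');b=cv2.imread('pics/top0.png')
E
```

```text
scene [0.54668813 0.80871505 1.13699143] [-0.02942757 -0.60271664 -0.79741249] 368.6342956754316
top [0.46748864 0.02145219 1.26531557] [ 0.02219542  0.00535662 -0.9997393 ] 408.14831282279846
0.1 [ 0.1393678  -0.47962716  0.24151211] [ 9.90020488e-01  1.40920472e-01 -1.40705426e-04 -9.13263093e-04]
```

View pics/scene0.png

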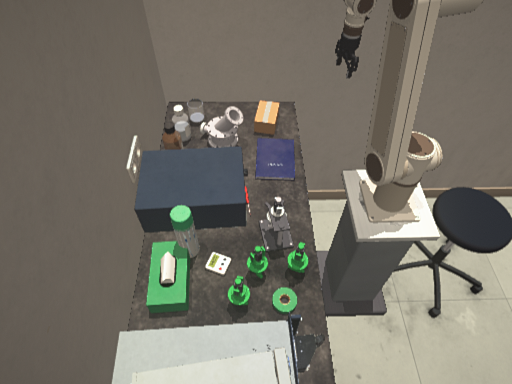

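View pics/top0.png

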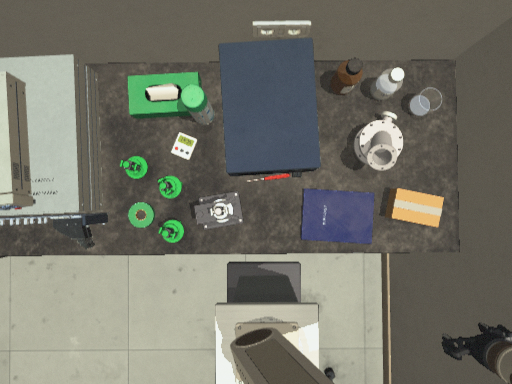

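Scene view: the plain metal gauge is in its stand at (277,208). Green lookalikes are at (258,262), (298,260) and (239,292), and the cell with its slanted port is at (225,125). In the top view the gauge is at (221,210) and the port at (381,155). The green ones are excluded by colour, so I'll confirm the metal one in an enlarged crop.

```bash
python3 - <<'E'
import cv2,numpy as np
a=cv2.imread('pics/scene0.png');b=cv2.imread('pics/top0.png')
r=lambda i,x,y,w,h:cv2.resize(i[y:y+h,x:x+w],(400,300),interpolation=cv2.INTER_CUBIC)
cv2.imwrite('pics/comp.png',np.vstack([np.hstack([r(b,181,180,80,60),r(b,341,110,80,60)]),np.hstack([r(a,240,190,80,60),r(a,190,95,80,60)])]))
E
```

```text
(no output)
```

View pics/comp.png

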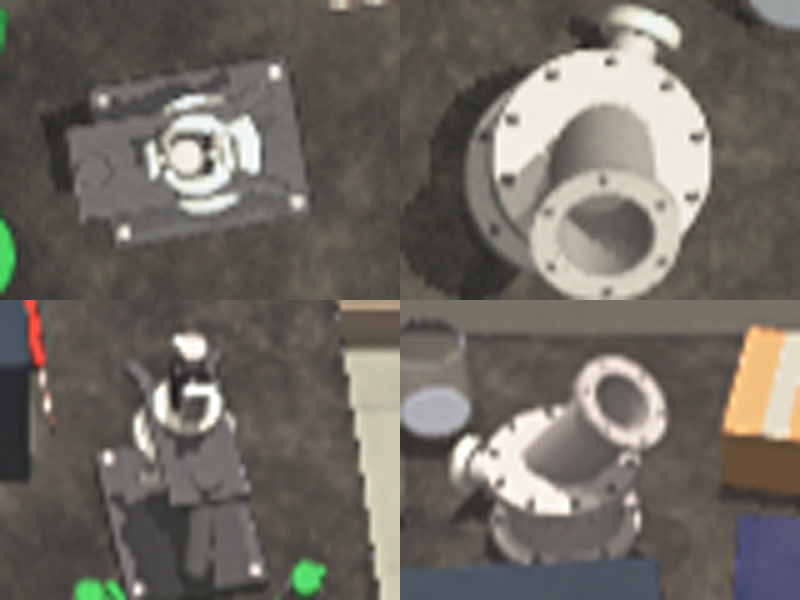

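The crop confirms it. The metal gauge hangs in the grey stand, button top at top-view (218,211) and scene (278,199). The slot opens to the image right (world -y), where the collar shows, and the post is to the left. The port mouth is at top-view (382,157) and scene (234,115).

```bash
python3 - <<'E'
from h import *
import pickle
t=pickle.load(open('top.pkl','rb'));s=pickle.load(open('scene.pkl','rb'))
def tri(a,b):
    o1,d1=ray(t,*a);o2,d2=ray(s,*b)
    k=np.linalg.lstsq(np.c_[d1,-d2],o2-o1,rcond=None)[0]
    p,q=o1+k[0]*d1,o2+k[1]*d2; return (p+q)/2,np.linalg.norm(p-q)
print('button',tri((218.4,211),(278,199.4)),onz(t,218.4,211,.199))
print('port',tri((382.2,157),(234.4,114.6)),onz(t,382.2,157,.16))
print('screws',[onz(t,181+a/5,180+b/5,.012).round(4) for a,b in((100,101),(274,72),(297,201),(124,232))])
print('book/box', [onz(t,*p,z).round(3) for p,z in (((302,188),.02),((374,243),.02),((228,172),.15),((319,165),.15),((393,218),.1),((442,190),.1))])
# pot rim: bright pixels
g=cv2.cvtColor(t['pixels'],cv2.COLOR_RGB2GRAY)
print('pot top', onz(t,341+(603-400)/5,110+155/5,.078))
print('stub', onz(t,341+(645-400)/5,110+28/5,.05))
o=readout.get_obs();print(R.from_quat(o['tool_rot']).as_matrix().round(3))
w=shot('wrist'); print('wrist',ray(w,256,192),w['K'][0][0])
E
```

```text
button (array([0.44265651, 0.12624208, 0.19332399]), np.float64(0.0009511569809836059)) [0.44231741 0.12573812 0.199     ]
port (array([ 0.58431848, -0.31551445,  0.15986482]), np.float64(0.0001998123753059442)) [ 0.58420408 -0.31546151  0.16      ]
screws [array([0.4715, 0.1973, 0.012 ]), array([0.4884, 0.0903, 0.012 ]), array([0.4092, 0.0767, 0.012 ]), array([0.391 , 0.1829, 0.012 ])]
book/box [array([ 0.506, -0.112,  0.02 ]), array([ 0.337, -0.329,  0.02 ]), array([0.548, 0.104, 0.15 ]), array([ 0.565, -0.146,  0.15 ]), array([ 0.416, -0.362,  0.1  ]), array([ 0.495, -0.502,  0.1  ])]
pot top [ 0.63961903 -0.33943281  0.078     ]
stub [ 0.71960108 -0.37418016  0.05      ]
[[ 0.96   0.279 -0.001]
 [ 0.279 -0.96   0.002]
 [-0.    -0.002 -1.   ]]
wrist (array([ 0.21169491, -0.45806674,  0.37307286]), array([-0.28509249, -0.09036103, -0.95423119])) 306.2995416637835
```

Emit:
jog_arm([
  {"x": 440,"y": -480,"z": -60},
  {"x": 440,"y": -480,"z": -60},
  {"x": 440,"y": -480,"z": -60},
  {"x": 440,"y": -480,"z": -60},
  {"x": 440,"y": -480,"z": -60},
  {"x": 440,"y": -480,"z": -60},
  {"x": 440,"y": -480,"z": -60},
  {"x": 440,"y": -480,"z": -60},
])

```text
validation failed for argument at $.mo...
```

Emit:
jog_arm([
  {"x": 440,"y": -480,"z": -60,"spin": 0,"fingers": -1},
  {"x": 440,"y": -480,"z": -60,"spin": 0,"fingers": -1},
  {"x": 440,"y": -480,"z": -60,"spin": 0,"fingers": -1},
  {"x": 440,"y": -480,"z": -60,"spin": 0,"fingers": -1},
  {"x": 440,"y": -480,"z": -60,"spin": 0,"fingers": -1},
  {"x": 440,"y": -480,"z": -60,"spin": 0,"fingers": -1},
  {"x": 440,"y": -480,"z": -60,"spin": 0,"fingers": -1},
  {"x": 440,"y": -480,"z": -60,"spin": 0,"fingers": -1},
])

```text
clock: 1.15
eef_pos: [0.3606, -0.0319, 0.2885]
tool_rot: [0.99, 0.141, 0.0, 0.0]
ft_force: [1.6, -0.9, 0.8]
grip_width: 0.0853
grasp_force: 0.0
```

Emit:
jog_arm([
  {"x": 122,"y": -129,"z": -12,"spin": 0,"fingers": -1},
  {"x": 122,"y": -129,"z": -12,"spin": 0,"fingers": -1},
  {"x": 122,"y": -129,"z": -12,"spin": 0,"fingers": -1},
  {"x": 122,"y": -129,"z": -12,"spin": 0,"fingers": -1},
  {"x": 122,"y": -129,"z": -12,"spin": 0,"fingers": -1},
])

```text
clock: 1.78
eef_pos: [0.4407, 0.1239, 0.2996]
tool_rot: [0.99, 0.141, -0.001, 0.0]
ft_force: [-0.2, -1.0, -0.5]
grip_width: 0.0852
grasp_force: 0.0
```

```bash
python3 - <<'E'
from h import *
import pickle
o=readout.get_obs();print(o['clock'],o['eef_pos'],o['joint_pos'],R.from_quat(o['tool_rot']).as_matrix().round(3))
w=shot('wrist'); pickle.dump(w,open('w1.pkl','wb')); cv2.imwrite('pics/w1.png',cv2.resize(w['pixels'][:,:,::-1],(768,576),interpolation=cv2.INTER_CUBIC))
E
```

```text
1.775 [0.44074029 0.12390688 0.29958877] [ 2.74291509e-01  1.39790453e-01  2.80351425e-02  1.46096628e+00
 -3.63114752e-04  3.13243754e+00] [[ 0.96   0.28  -0.002]
 [ 0.28  -0.96  -0.001]
 [-0.002  0.    -1.   ]]
```

View pics/w1.png

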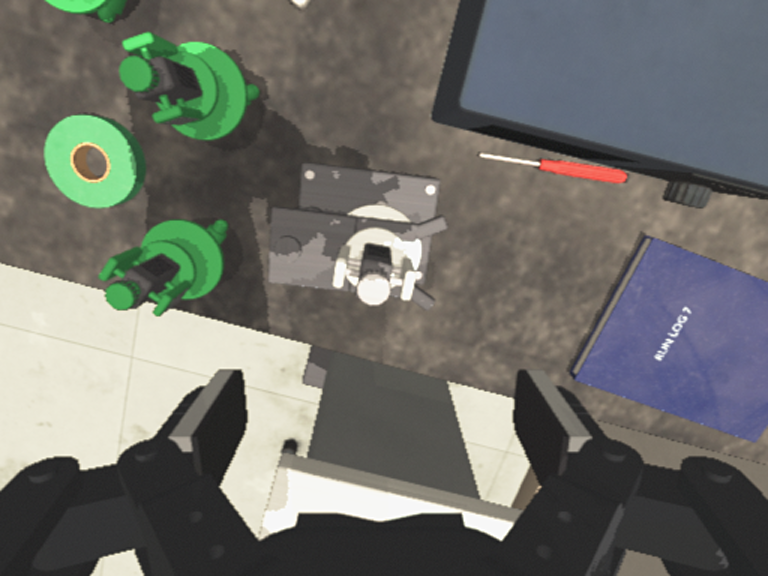

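Wrist view: the gauge button is at (373,290) and the paddles are at (340,270) and (413,270), lined up along the slot, which opens to the right. The hex driver is at (555,165). The moves offer no tilt, so before grasping I'll check, high up and clear of everything, what the arm does at the edge of its reach.

Emit:
jog_arm([
  {"x": 100,"y": 0,"z": -300,"spin": -30,"fingers": -1},
  {"x": 100,"y": 0,"z": -300,"spin": -30,"fingers": -1},
  {"x": 100,"y": 0,"z": -300,"spin": -30,"fingers": -1},
  {"x": 300,"y": 0,"z": -300,"spin": -30,"fingers": -1},
  {"x": 300,"y": 0,"z": -300,"spin": -30,"fingers": -1},
  {"x": 300,"y": 0,"z": -300,"spin": -30,"fingers": -1},
  {"x": 300,"y": 0,"z": -300,"spin": -30,"fingers": -1},
  {"x": 300,"y": 0,"z": -300,"spin": -30,"fingers": -1},
])

```text
clock: 2.82
eef_pos: [0.6043, 0.1712, 0.479]
tool_rot: [0.92, 0.392, 0.026, 0.003]
ft_force: [-0.4, 0.2, 0.2]
grip_width: 0.0855
grasp_force: 0.0
```

```bash
python3 - <<'E'
from h import *
o=readout.get_obs();print(o['clock'],o['eef_pos'],o['joint_pos'],'\n',R.from_quat(o['tool_rot']).as_matrix().round(3))
E
```

```text
2.825 [0.60429841 0.17118325 0.47901759] [ 2.76049613e-01  6.44479751e-01  1.27539357e+00  2.14996490e+00
 -1.21166699e-05  2.61238702e+00] 
 [[ 0.692  0.72   0.05 ]
 [ 0.721 -0.693  0.014]
 [ 0.045  0.026 -0.999]]
```

Emit:
jog_arm([
  {"x": 0,"y": 0,"z": -150,"spin": 0,"fingers": -1},
  {"x": 0,"y": 0,"z": -150,"spin": 0,"fingers": -1},
  {"x": 0,"y": 0,"z": -150,"spin": 0,"fingers": -1},
  {"x": 0,"y": 0,"z": -150,"spin": 0,"fingers": -1},
])

```text
clock: 3.32
eef_pos: [0.5824, 0.1657, 0.5325]
tool_rot: [0.918, 0.391, 0.069, 0.009]
ft_force: [0.3, -0.4, 0.5]
grip_width: 0.0853
grasp_force: 0.0
```

```bash
cat > st.py <<'E'
from h import *
o=readout.get_obs();print(round(o['clock'],2),np.round(o['eef_pos'],4),np.round(o['joint_pos'],3),'\n',R.from_quat(o['tool_rot']).as_matrix().round(3))
print(np.round(o['ft_force'],1),round(o['grip_width'],4),round(o['grasp_force'],1))
E
python3 st.py
```

```text
3.33 [0.5824 0.1657 0.5325] [ 0.277  0.558  1.275  2.149 -0.     2.612] 
 [[ 0.684  0.717  0.134]
 [ 0.719 -0.693  0.038]
 [ 0.12   0.07  -0.99 ]]
[ 0.3 -0.4  0.5] 0.0853 0.0
```

Emit:
jog_arm([
  {"x": -60,"y": -60,"z": 80,"spin": 0,"fingers": -1},
  {"x": -60,"y": -60,"z": 80,"spin": 0,"fingers": -1},
  {"x": -60,"y": -60,"z": 80,"spin": 0,"fingers": -1},
])

```text
clock: 3.7
eef_pos: [0.5096, 0.1677, 0.4396]
tool_rot: [0.918, 0.391, 0.069, 0.009]
ft_force: [1.0, 0.3, 1.0]
grip_width: 0.0854
grasp_force: 0.0
```

```bash
python3 st.py
```

```text
3.7 [0.5096 0.1677 0.4396] [ 0.321  0.216  0.472  1.689 -0.006  2.656] 
 [[ 0.684  0.717  0.133]
 [ 0.719 -0.694  0.038]
 [ 0.12   0.07  -0.99 ]]
[1.  0.3 1. ] 0.0854 0.0
```

Pushing against a joint limit tilts the tool in the arm's vertical plane, and that tilt persists. I'll fit a simple planar model of the arm to plan tilting and untilting.

```bash
cat > kin.py <<'E'
import numpy as np
from scipy.optimize import least_squares
D=np.array([[.5,.242,.241,.005,1.335],[.4578,.2996,.1398,.0280,1.4610],[.6281,.479,.6445,1.2754,2.150],[.6055,.5325,.558,1.275,2.149],[.5365,.4396,.216,.472,1.689]])
def fk(q,j2,j3,j4):
    c0,c1,a,al,b,be,L=q; e=j2-j3
    return c0+a*np.sin(j2+al)+b*np.cos(e+be)+L*np.cos(e+j4), c1+a*np.cos(j2+al)-b*np.sin(e+be)-L*np.sin(e+j4)
def res(q):
    r,z=fk(q,*D[:,2:].T); return np.r_[r-D[:,0],z-D[:,1],0.003*(q-[0,.25,.3,0,.3,0,.25])]
s=least_squares(res,[0,.25,.3,0,.3,0,.25]); Q=s.x
if __name__=='__main__':
    print(Q.round(3),np.abs(s.fun[:10]).max())
    for j2 in (-1.05,-.6,-.2,.2,.6,1):
        print(j2,[tuple(np.round(fk(Q,j2,j3,np.pi/2-j2+j3),2))+(round(np.pi/2-j2+j3,2),) for j3 in (-1.09,-.8,-.4,0,.4,.8,1.28)])
E
python3 kin.py
```

```text
[-0.002  0.24   0.494  0.003  0.392 -0.019  0.393] 8.71408321015954e-05
-1.05 [(np.float64(-0.04), np.float64(0.09), 1.53), (np.float64(-0.05), np.float64(0.2), 1.82), (np.float64(-0.12), np.float64(0.34), 2.22), (np.float64(-0.24), np.float64(0.44), 2.62), (np.float64(-0.39), np.float64(0.48), 3.02), (np.float64(-0.55), np.float64(0.47), 3.42), (np.float64(-0.71), np.float64(0.37), 3.9)]
-0.6 [(np.float64(0.07), np.float64(0.08), 1.08), (np.float64(0.11), np.float64(0.19), 1.37), (np.float64(0.1), np.float64(0.34), 1.77), (np.float64(0.04), np.float64(0.48), 2.17), (np.float64(-0.07), np.float64(0.59), 2.57), (np.float64(-0.22), np.float64(0.64), 2.97), (np.float64(-0.41), np.float64(0.63), 3.45)]
-0.2 [(np.float64(0.15), np.float64(0.03), 0.68), (np.float64(0.23), np.float64(0.12), 0.97), (np.float64(0.29), np.float64(0.26), 1.37), (np.float64(0.28), np.float64(0.42), 1.77), (np.float64(0.22), np.float64(0.56), 2.17), (np.float64(0.11), np.float64(0.67), 2.57), (np.float64(-0.07), np.float64(0.72), 3.05)]
0.2 [(np.float64(0.21), np.float64(-0.04), 0.28), (np.float64(0.32), np.float
[... 167 characters left out ...]
np.float64(0.56), 2.17), (np.float64(0.28), np.float64(0.68), 2.65)]
0.6 [(np.float64(0.24), np.float64(-0.14), -0.12), (np.float64(0.35), np.float64(-0.13), 0.17), (np.float64(0.5), np.float64(-0.07), 0.57), (np.float64(0.61), np.float64(0.04), 0.97), (np.float64(0.66), np.float64(0.18), 1.37), (np.float64(0.66), np.float64(0.34), 1.77), (np.float64(0.58), np.float64(0.51), 2.25)]
1 [(np.float64(0.23), np.float64(-0.23), -0.52), (np.float64(0.33), np.float64(-0.27), -0.23), (np.float64(0.49), np.float64(-0.27), 0.17), (np.float64(0.63), np.float64(-0.21), 0.57), (np.float64(0.74), np.float64(-0.1), 0.97), (np.float64(0.8), np.float64(0.04), 1.37), (np.float64(0.79), np.float64(0.23), 1.85)]
```

```bash
cat > go.py <<'E'
import sys
from h import *
o=readout.get_obs(); M=R.from_quat(o['tool_rot']).as_matrix(); p=np.array(o['eef_pos'])
for a in sys.argv[1:]:
    w=np.array(eval('['+a+']'),float); print(a,'->',(1000*M.T@(w-p)).round(1), round(1000*np.linalg.norm(w-p)))
E
python3 go.py .30,-.2,.46 .05,-.36,.46 -.2,-.3,.46 -.32,-.14,.46 -.32,-.14,.65
```

```text
.30,-.2,.46 -> [-405.5  106.1  -62.1] 424
.05,-.36,.46 -> [-691.7   37.8 -101.4] 700
-.2,-.3,.46 -> [-819.6 -183.1 -132.4] 850
-.32,-.14,.46 -> [-786.6 -380.1 -142.3] 885
-.32,-.14,.65 -> [-763.8 -366.9 -330.4] 910
```

Emit:
jog_arm([
  {"x": -405,"y": 106,"z": -62,"spin": 0,"fingers": -1},
  {"x": -405,"y": 106,"z": -62,"spin": 0,"fingers": -1},
  {"x": -405,"y": 106,"z": -62,"spin": 0,"fingers": -1},
  {"x": -405,"y": 106,"z": -62,"spin": 0,"fingers": -1},
  {"x": -405,"y": 106,"z": -62,"spin": 0,"fingers": -1},
  {"x": -405,"y": 106,"z": -62,"spin": 0,"fingers": -1},
  {"x": -405,"y": 106,"z": -62,"spin": 0,"fingers": -1},
])

```text
clock: 4.58
eef_pos: [0.2993, -0.2022, 0.4626]
tool_rot: [0.918, 0.391, 0.068, 0.01]
ft_force: [1.2, 0.1, 0.4]
grip_width: 0.0854
grasp_force: 0.0
```

Emit:
jog_arm([
  {"x": -286,"y": -68,"z": -39,"spin": 0,"fingers": -1},
  {"x": -286,"y": -68,"z": -39,"spin": 0,"fingers": -1},
  {"x": -286,"y": -68,"z": -39,"spin": 0,"fingers": -1},
  {"x": -286,"y": -68,"z": -39,"spin": 0,"fingers": -1},
  {"x": -286,"y": -68,"z": -39,"spin": 0,"fingers": -1},
  {"x": -414,"y": -289,"z": -70,"spin": 0,"fingers": -1},
  {"x": -414,"y": -289,"z": -70,"spin": 0,"fingers": -1},
  {"x": -414,"y": -289,"z": -70,"spin": 0,"fingers": -1},
])

```text
clock: 5.58
eef_pos: [-0.1343, -0.3166, 0.4629]
tool_rot: [0.918, 0.392, 0.067, 0.009]
ft_force: [-0.4, -1.5, 0.7]
grip_width: 0.0851
grasp_force: 0.0
```

```bash
python3 st.py;python3 go.py  -.2,-.3,.46 -.32,-.14,.46 -.32,-.14,.65
```

```text
5.58 [-0.1343 -0.3166  0.4629] [-2.056  0.013  0.303  1.954  0.098  0.275] 
 [[ 0.684  0.718  0.13 ]
 [ 0.72  -0.693  0.036]
 [ 0.115  0.069 -0.991]]
[-0.4 -1.5  0.7] 0.0851 0.0
-.2,-.3,.46 -> [-33.3 -58.9  -5.1] 68
-.32,-.14,.46 -> [-2.000e-01 -2.559e+02 -1.500e+01] 256
-.32,-.14,.65 -> [  21.7 -242.7 -203.2] 317
```

Emit:
jog_arm([
  {"x": -35,"y": -60,"z": -5,"spin": 0,"fingers": -1},
  {"x": -6,"y": -250,"z": -15,"spin": 0,"fingers": -1},
  {"x": -6,"y": -250,"z": -15,"spin": 0,"fingers": -1},
  {"x": -6,"y": -250,"z": -15,"spin": 0,"fingers": -1},
  {"x": 15,"y": -240,"z": -160,"spin": 0,"fingers": -1},
  {"x": 15,"y": -240,"z": -160,"spin": 0,"fingers": -1},
  {"x": 15,"y": -240,"z": -160,"spin": 0,"fingers": -1},
  {"x": 15,"y": -240,"z": -160,"spin": 0,"fingers": -1},
])

```text
clock: 6.58
eef_pos: [-0.309, -0.1458, 0.5344]
tool_rot: [0.919, 0.392, 0.04, 0.009]
ft_force: [0.2, -0.0, -1.2]
grip_width: 0.0853
grasp_force: 0.0
```

```bash
python3 st.py
```

```text
6.58 [-0.309  -0.1458  0.5344] [-2.717  0.067  0.565  2.149  0.019 -0.383] 
 [[ 0.689  0.72   0.08 ]
 [ 0.722 -0.692  0.016]
 [ 0.067  0.047 -0.997]]
[ 0.2 -0.  -1.2] 0.0853 0.0
```

Emit:
jog_arm([
  {"x": 0,"y": 0,"z": -120,"spin": 0,"fingers": -1},
  {"x": 0,"y": 0,"z": -120,"spin": 0,"fingers": -1},
  {"x": 0,"y": 0,"z": -120,"spin": 0,"fingers": -1},
  {"x": 0,"y": 0,"z": -120,"spin": 0,"fingers": -1},
])

```text
clock: 7.08
eef_pos: [-0.3139, -0.1475, 0.5526]
tool_rot: [0.92, 0.392, 0.012, 0.009]
ft_force: [-0.4, -0.9, 0.1]
grip_width: 0.0854
grasp_force: 0.0
```

```bash
python3 st.py
```

```text
7.08 [-0.3139 -0.1475  0.5526] [-2.718  0.056  0.611  2.149  0.019 -0.382] 
 [[ 0.693  0.721  0.029]
 [ 0.721 -0.693 -0.008]
 [ 0.014  0.026 -1.   ]]
[-0.4 -0.9  0.1] 0.0854 0.0
```

Emit:
jog_arm([
  {"x": 0,"y": 0,"z": -62,"spin": -10,"fingers": -1},
  {"x": 0,"y": 0,"z": -62,"spin": -20,"fingers": -1},
  {"x": 0,"y": 0,"z": -62,"spin": -20,"fingers": -1},
])

```text
clock: 7.45
eef_pos: [-0.3138, -0.1474, 0.5671]
tool_rot: [0.839, 0.545, -0.012, 0.008]
ft_force: [-0.0, 0.4, 0.5]
grip_width: 0.0855
grasp_force: 0.0
```

```bash
python3 st.py; python3 go.py -.32,-.15,.5 -.2,-.3,.45 .05,-.36,.45 .3,-.2,.45 .4,.0,.4
```

```text
7.45 [-0.3138 -0.1474  0.5671] [-2.718  0.04   0.639  2.149  0.019 -0.728] 
 [[ 0.407  0.914 -0.011]
 [ 0.913 -0.407 -0.026]
 [-0.028  0.    -1.   ]]
[-0.   0.4  0.5] 0.0855 0.0
-.32,-.15,.5 -> [-3.  -4.6 67.2] 67
-.2,-.3,.45 -> [-89.8 166.  119.7] 223
.05,-.36,.45 -> [-43.  418.8 118.4] 437
.3,-.2,.45 -> [204.8 582.1 111.5] 627
.4,.0,.4 -> [429.5 592.1 155.2] 748
```

Emit:
jog_arm([
  {"x": -3,"y": -5,"z": 60,"spin": -10,"fingers": -1},
  {"x": -90,"y": 166,"z": 118,"spin": -20,"fingers": -1},
  {"x": -90,"y": 166,"z": 118,"spin": -30,"fingers": -1},
  {"x": -90,"y": 166,"z": 118,"spin": -40,"fingers": -1},
  {"x": -43,"y": 419,"z": 118,"spin": -50,"fingers": -1},
  {"x": -43,"y": 419,"z": 118,"spin": -60,"fingers": -1},
  {"x": -43,"y": 419,"z": 118,"spin": -70,"fingers": -1},
  {"x": -43,"y": 419,"z": 118,"spin": -80,"fingers": -1},
])

```text
clock: 8.45
eef_pos: [0.0363, -0.355, 0.4502]
tool_rot: [0.29, 0.957, -0.014, -0.002]
ft_force: [-0.9, -1.5, 1.2]
grip_width: 0.0853
grasp_force: 0.0
```

```bash
python3 st.py; python3 go.py  .3,-.2,.45 .41,.02,.4 .442,.126,.31
```

```text
8.45 [ 0.0363 -0.355   0.4502] [-1.457 -0.057  0.21   1.814 -0.015 -0.868] 
 [[-0.832  0.555 -0.012]
 [ 0.555  0.831 -0.025]
 [-0.004 -0.028 -1.   ]]
[-0.9 -1.5  1.2] 0.0853 0.0
.3,-.2,.45 -> [-133.2  275.3   -6.9] 306
.41,.02,.4 -> [-102.3  520.6   36.2] 532
.442,.126,.31 -> [-69.7 629.  123.1] 645
```

Emit:
jog_arm([
  {"x": -133,"y": 275,"z": -7,"spin": -10,"fingers": -1},
  {"x": -133,"y": 275,"z": -7,"spin": -20,"fingers": -1},
  {"x": -133,"y": 275,"z": -7,"spin": -30,"fingers": -1},
  {"x": -133,"y": 275,"z": -7,"spin": -40,"fingers": -1},
  {"x": -133,"y": 275,"z": -7,"spin": -43,"fingers": -1},
  {"x": -102,"y": 520,"z": 36,"spin": -43,"fingers": -1},
  {"x": -102,"y": 520,"z": 36,"spin": -43,"fingers": -1},
  {"x": -102,"y": 520,"z": 36,"spin": -43,"fingers": -1},
])

```text
clock: 9.45
eef_pos: [0.3811, -0.0346, 0.4122]
tool_rot: [-0.078, 0.997, -0.012, -0.007]
ft_force: [1.1, -0.5, 0.4]
grip_width: 0.0854
grasp_force: 0.0
```

```bash
python3 st.py; python3 go.py  .41,.02,.4 .442,.126,.31
```

```text
9.45 [ 0.3811 -0.0346  0.4122] [-0.07   0.004  0.169  1.746 -0.027 -0.226] 
 [[-0.988 -0.155 -0.013]
 [-0.155  0.988 -0.026]
 [ 0.017 -0.024 -1.   ]]
[ 1.1 -0.5  0.4] 0.0854 0.0
.41,.02,.4 -> [-37.2  49.7  10.4] 63
.442,.126,.31 -> [-86.8 151.6  97.3] 200
```

Emit:
jog_arm([
  {"x": -87,"y": 152,"z": 97,"spin": 0,"fingers": -1},
  {"x": -87,"y": 152,"z": 97,"spin": 0,"fingers": -1},
  {"x": -87,"y": 152,"z": 97,"spin": 0,"fingers": -1},
  {"x": -87,"y": 152,"z": 97,"spin": 0,"fingers": -1},
  {"x": -87,"y": 152,"z": 97,"spin": 0,"fingers": -1},
])

```text
clock: 10.07
eef_pos: [0.4407, 0.1249, 0.3104]
tool_rot: [-0.079, 0.997, -0.013, -0.008]
ft_force: [-0.4, 0.8, 0.5]
grip_width: 0.0854
grasp_force: 0.0
```

```bash
python3 st.py; python3 - <<'E'
from h import *
import pickle
w=shot('wrist'); pickle.dump(w,open('w2.pkl','wb')); u,v=proj(w,[.442,.126,.17])[0]; print(u,v)
u0,v0=max(0,int(u)-64),max(0,int(v)-48); print(u0,v0); cv2.imwrite('pics/w2.png',cv2.resize(w['pixels'][v0:v0+96,u0:u0+128,::-1],None,fx=6,fy=6,interpolation=cv2.INTER_CUBIC))
E
```

```text
10.07 [0.4407 0.1249 0.3104] [ 0.29   0.154  0.072  1.511 -0.022  0.131] 
 [[-0.987 -0.159 -0.014]
 [-0.158  0.987 -0.027]
 [ 0.019 -0.024 -1.   ]]
[-0.4  0.8  0.5] 0.0854 0.0
256.86724369854164 187.57585703871854
192 139
```

View pics/w2.png

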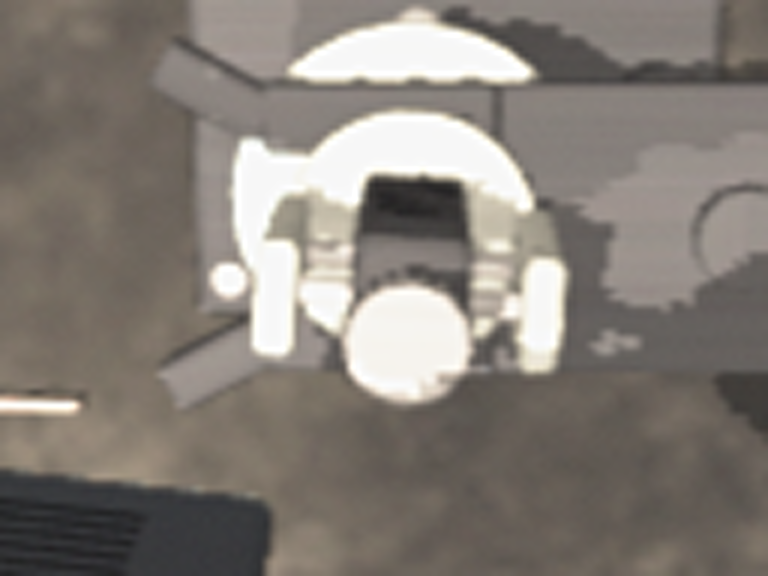

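Crop: the button is at (407,343) and the paddle tops are at (275,300) and (543,315), level with the jaw line to about 3°. The fork's flared tines open to the left.

```bash
python3 - <<'E'
from h import *
import pickle
w=pickle.load(open('w2.pkl','rb'))
f=lambda u,v,z:onz(w,192+u/6,139+v/6,z).round(4)
print('button',f(407,343,.199),'padL',f(275,300,.18),'padR',f(543,315,.18),'handle top', f(412,258,.184))
print('edge',f(270,80,.13),f(760,82,.13))
E
python3 go.py .4425,.126,.166 ; python3 - <<'E'
E
```

```text
button [0.441  0.1287 0.199 ] padL [0.4433 0.1091 0.18  ] padR [0.4391 0.1488 0.18  ] handle top [0.4326 0.128  0.184 ]
edge [0.4192 0.1011 0.13  ] [0.4061 0.1837 0.13  ]
.4425,.126,.166 -> [ -4.2   5.  145.3] 145
```

Emit:
jog_arm([
  {"x": -4,"y": 6.5,"z": 50,"spin": 3,"fingers": -1},
  {"x": -4,"y": 6.5,"z": 100,"spin": 3,"fingers": -1},
  {"x": -4,"y": 6.5,"z": 135,"spin": 3,"fingers": -1},
  {"x": -4,"y": 6.5,"z": 155,"spin": 3,"fingers": -1},
  {"x": -4,"y": 6.5,"z": 155,"spin": 3,"fingers": -1},
])

```text
clock: 10.75
eef_pos: [0.4417, 0.1261, 0.1562]
tool_rot: [-0.052, 0.999, -0.013, -0.007]
ft_force: [-0.7, 1.2, -0.7]
grip_width: 0.0855
grasp_force: 0.0
```

Emit:
jog_arm([
  {"x": 0,"y": 0,"z": 0,"spin": 0,"fingers": 1},
  {"x": 0,"y": 0,"z": 0,"spin": 0,"fingers": 1},
  {"x": 0,"y": 0,"z": 0,"spin": 0,"fingers": 1},
  {"x": 0,"y": 0,"z": 0,"spin": 0,"fingers": 1},
  {"x": 0,"y": 0,"z": 0,"spin": 0,"fingers": 1},
])

```text
clock: 11.38
eef_pos: [0.4435, 0.1284, 0.1588]
tool_rot: [-0.053, 0.998, -0.012, -0.004]
ft_force: [-2.0, -0.4, 13.0]
grip_width: 0.0229
grasp_force: 60.0
```

```bash
python3 st.py
```

```text
11.38 [0.4435 0.1284 0.1588] [ 0.295  0.233 -0.231  1.121 -0.021  0.188] 
 [[-0.994 -0.107 -0.008]
 [-0.107  0.994 -0.024]
 [ 0.01  -0.023 -1.   ]]
[-2.  -0.4 13. ] 0.0229 60.0
```

```bash
python3 - <<'E'
from h import *
w=shot('wrist'); s=shot('scene'); 
u,v=proj(w,[.442,.128,.16])[0]; u0,v0=int(u)-100,int(v)-75; print(u0,v0)
a=cv2.resize(w['pixels'][v0:v0+150,u0:u0+200,::-1],(400,300),interpolation=cv2.INTER_CUBIC)
b=cv2.resize(s['pixels'][180:240,240:320,::-1],(400,300),interpolation=cv2.INTER_CUBIC)
cv2.imwrite('pics/g1.png',np.hstack([a,b]))
E
```

```text
151 185
```

View pics/g1.png

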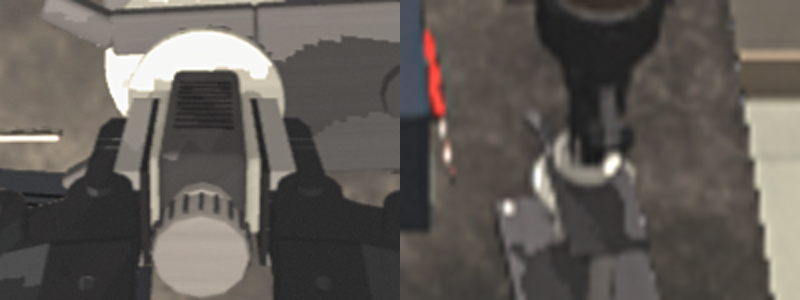

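Wrist crop: both paddles are squeezed against the handle between the pads and the gauge is upright in the slot. I'll lift it slightly, then slide it out level through the slot's front.

Emit:
jog_arm([
  {"x": 0,"y": 0,"z": -7,"spin": 0,"fingers": 1},
  {"x": 0,"y": 0,"z": -7,"spin": 0,"fingers": 1},
  {"x": -1.5,"y": -30,"z": -6,"spin": 0,"fingers": 1},
  {"x": -3,"y": -60,"z": -5,"spin": 0,"fingers": 1},
  {"x": -4.5,"y": -90,"z": -5,"spin": 0,"fingers": 1},
  {"x": -6,"y": -120,"z": -4,"spin": 0,"fingers": 1},
  {"x": -6,"y": -120,"z": -60,"spin": 0,"fingers": 1},
  {"x": -6,"y": -120,"z": -100,"spin": 0,"fingers": 1},
])

```text
clock: 12.48
eef_pos: [0.462, 0.0112, 0.2598]
tool_rot: [-0.053, 0.999, -0.012, -0.007]
ft_force: [1.0, 0.9, -2.8]
grip_width: 0.0225
grasp_force: 60.2
```

```bash
python3 st.py; python3 - <<'E'
from h import *
w=shot('wrist'); s=shot('scene'); t=shot('top'); p=readout.get_obs()['eef_pos']
def cr(c,h,k):
    u,v=proj(c,p)[0]; u0,v0=max(0,int(u)-h*2//3),max(0,int(v)-h//2); print(u0,v0); return cv2.resize(c['pixels'][v0:v0+h,u0:u0+h*4//3,::-1],(400,300),interpolation=cv2.INTER_CUBIC)
cv2.imwrite('pics/g2.png',np.hstack([cr(w,180,1),cr(s,75,1)]))
E
python3 go.py .36,-.157,.45 .26,-.113,.6
```

```text
12.47 [0.462  0.0112 0.2598] [ 0.04   0.169 -0.04   1.376 -0.025 -0.065] 
 [[-0.994 -0.106 -0.013]
 [-0.105  0.994 -0.026]
 [ 0.016 -0.024 -1.   ]]
[ 1.   0.9 -2.8] 0.0225 60.2
132 175
220 121
.36,-.157,.45 -> [ 122.8 -161.4 -184.3] 274
.26,-.113,.6 -> [ 219.1 -110.7 -334.6] 415
```

View pics/g2.png

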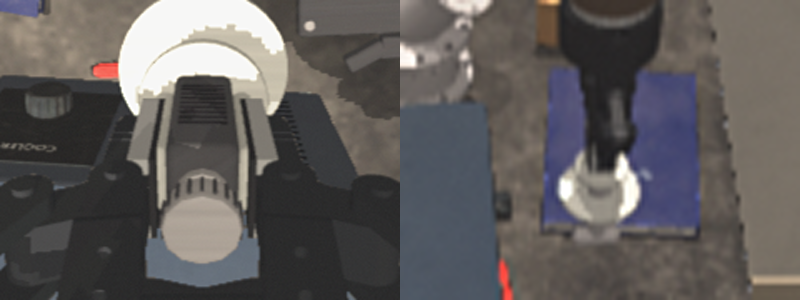

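The gauge is held with both paddles in, its collar and shoulder below the fingers, and it is clear of the stand. Next I tilt at azimuth -20.5°, aiming along the port's axis.

```bash
python3 go.py .35,-.131,.5 .35,-.131,.85
```

```text
.35,-.131,.5 -> [ 130.5 -135.7 -234.9] 301
.35,-.131,.85 -> [ 134.2 -144.3 -584.8] 617
```

Emit:
jog_arm([
  {"x": 130,"y": -136,"z": -235,"spin": 0,"fingers": 1},
  {"x": 130,"y": -136,"z": -235,"spin": 0,"fingers": 1},
  {"x": 130,"y": -136,"z": -235,"spin": 0,"fingers": 1},
  {"x": 130,"y": -136,"z": -235,"spin": 0,"fingers": 1},
  {"x": 130,"y": -136,"z": -235,"spin": 0,"fingers": 1},
  {"x": 134,"y": -144,"z": -585,"spin": 0,"fingers": 1},
  {"x": 134,"y": -144,"z": -585,"spin": 0,"fingers": 1},
  {"x": 134,"y": -144,"z": -585,"spin": 0,"fingers": 1},
])

```text
clock: 13.62
eef_pos: [0.3429, -0.1306, 0.5764]
tool_rot: [-0.054, 0.998, -0.023, 0.018]
ft_force: [-0.2, -0.4, -1.9]
grip_width: 0.0226
grasp_force: 61.0
```

```bash
python3 st.py
```

```text
13.62 [ 0.3429 -0.1306  0.5764] [-0.341  0.071  0.701  2.149 -0.028 -0.45 ] 
 [[-0.994 -0.107  0.038]
 [-0.108  0.993 -0.044]
 [-0.033 -0.048 -0.998]]
[-0.2 -0.4 -1.9] 0.0226 61.0
```

Emit:
jog_arm([
  {"x": 0,"y": 0,"z": -450,"spin": 0,"fingers": 1},
  {"x": 0,"y": 0,"z": -450,"spin": 0,"fingers": 1},
  {"x": 0,"y": 0,"z": -450,"spin": 0,"fingers": 1},
  {"x": 0,"y": 0,"z": -450,"spin": 0,"fingers": 1},
  {"x": 0,"y": 0,"z": -450,"spin": 0,"fingers": 1},
])

```text
clock: 14.25
eef_pos: [0.3274, -0.1241, 0.5978]
tool_rot: [-0.054, 0.997, -0.035, 0.046]
ft_force: [-0.2, -0.0, -3.0]
grip_width: 0.0221
grasp_force: 61.0
```

```bash
python3 st.py
```

```text
14.25 [ 0.3274 -0.1241  0.5978] [-0.339  0.019  0.709  2.149 -0.029 -0.449] 
 [[-0.99  -0.105  0.096]
 [-0.111  0.992 -0.064]
 [-0.088 -0.074 -0.993]]
[-0.2 -0.  -3. ] 0.0221 61.0
```

```bash
python3 go.py .579,-.221,.508 .43,-.164,.875
```

```text
.579,-.221,.508 -> [-230.4 -115.8  119.5] 284
.43,-.164,.875 -> [-121.6  -70.8 -263. ] 298
```

Emit:
jog_arm([
  {"x": -230,"y": -116,"z": 119,"spin": 0,"fingers": 1},
  {"x": -230,"y": -116,"z": 119,"spin": 0,"fingers": 1},
  {"x": -230,"y": -116,"z": 119,"spin": 0,"fingers": 1},
  {"x": -230,"y": -116,"z": 119,"spin": 0,"fingers": 1},
  {"x": -230,"y": -116,"z": 119,"spin": 0,"fingers": 1},
  {"x": -121,"y": -71,"z": -263,"spin": 0,"fingers": 1},
  {"x": -121,"y": -71,"z": -263,"spin": 0,"fingers": 1},
  {"x": -121,"y": -71,"z": -263,"spin": 0,"fingers": 1},
])

```text
clock: 15.25
eef_pos: [0.5425, -0.2109, 0.5766]
tool_rot: [-0.054, 0.993, -0.055, 0.092]
ft_force: [-0.6, -0.0, -1.8]
grip_width: 0.0225
grasp_force: 61.0
```

```bash
python3 st.py;python3 go.py .38,-.145,.9
```

```text
15.25 [ 0.5425 -0.2109  0.5766] [-0.358  0.484  1.275  2.149 -0.026 -0.47 ] 
 [[-0.977 -0.098  0.189]
 [-0.118  0.988 -0.099]
 [-0.177 -0.119 -0.977]]
[-0.6 -0.  -1.8] 0.0225 61.0
.38,-.145,.9 -> [  93.8   42.7 -353.2] 368
```

Good, the tilt gains about 0.03 rad per row here. Continuing.

Emit:
jog_arm([
  {"x": 94,"y": 43,"z": -353,"spin": 0,"fingers": 1},
  {"x": 94,"y": 43,"z": -353,"spin": 0,"fingers": 1},
  {"x": 94,"y": 43,"z": -353,"spin": 0,"fingers": 1},
  {"x": 94,"y": 43,"z": -353,"spin": 0,"fingers": 1},
  {"x": 94,"y": 43,"z": -353,"spin": 0,"fingers": 1},
  {"x": 94,"y": 43,"z": -353,"spin": 0,"fingers": 1},
  {"x": 94,"y": 43,"z": -353,"spin": 0,"fingers": 1},
  {"x": 94,"y": 43,"z": -353,"spin": 0,"fingers": 1},
])

```text
clock: 16.25
eef_pos: [0.5042, -0.2017, 0.6365]
tool_rot: [-0.055, 0.986, -0.076, 0.14]
ft_force: [0.1, -0.1, -3.2]
grip_width: 0.0222
grasp_force: 61.0
```

```bash
python3 st.py;python3 go.py .25,-.095,.9
```

```text
16.25 [ 0.5042 -0.2017  0.6365] [-0.368  0.377  1.274  2.149 -0.024 -0.483] 
 [[-0.955 -0.087  0.284]
 [-0.129  0.982 -0.135]
 [-0.268 -0.166 -0.949]]
[ 0.1 -0.1 -3.2] 0.0222 61.0
.25,-.095,.9 -> [ 158.4   83.2 -336.8] 381
```

Emit:
jog_arm([
  {"x": 158,"y": 83,"z": -337,"spin": 0,"fingers": 1},
  {"x": 158,"y": 83,"z": -337,"spin": 0,"fingers": 1},
  {"x": 158,"y": 83,"z": -337,"spin": 0,"fingers": 1},
])

```text
clock: 16.62
eef_pos: [0.4645, -0.1873, 0.6888]
tool_rot: [-0.055, 0.976, -0.096, 0.185]
ft_force: [0.1, 0.4, -2.5]
grip_width: 0.0222
grasp_force: 61.0
```

Emit:
jog_arm([
  {"x": 60,"y": 30,"z": -800,"spin": 0,"fingers": 1},
  {"x": 60,"y": 30,"z": -800,"spin": 0,"fingers": 1},
  {"x": 60,"y": 30,"z": -800,"spin": 0,"fingers": 1},
])

```text
clock: 17.0
eef_pos: [0.4247, -0.1723, 0.7322]
tool_rot: [-0.055, 0.966, -0.115, 0.225]
ft_force: [-0.6, -0.3, -2.7]
grip_width: 0.0225
grasp_force: 61.0
```

```bash
python3 st.py;python3 go.py .15,-.055,.9
```

```text
17.0 [ 0.4247 -0.1723  0.7322] [-0.372  0.186  1.275  2.149 -0.021 -0.491] 
 [[-0.893 -0.054  0.447]
 [-0.157  0.968 -0.197]
 [-0.422 -0.246 -0.872]]
[-0.6 -0.3 -2.7] 0.0225 61.0
.15,-.055,.9 -> [ 156.    87.1 -292.3] 343
```

Emit:
jog_arm([
  {"x": 156,"y": 87,"z": -292,"spin": 0,"fingers": 1},
  {"x": 156,"y": 87,"z": -292,"spin": 0,"fingers": 1},
  {"x": 156,"y": 87,"z": -292,"spin": 0,"fingers": 1},
])

```text
clock: 17.38
eef_pos: [0.3792, -0.1554, 0.7733]
tool_rot: [-0.055, 0.953, -0.133, 0.266]
ft_force: [0.3, 0.5, -2.8]
grip_width: 0.0225
grasp_force: 61.0
```

```bash
python3 st.py; python3 - <<'E'
from h import *
import pickle
# wrist view of the held gauge in tool frame
o=readout.get_obs(); M=R.from_quat(o['tool_rot']).as_matrix();p=np.array(o['eef_pos'])
w=shot('wrist'); pickle.dump((w,o),open('w3.pkl','wb'))
c,d=ray(w,256,192); print('cam in tool',(M.T@(c-p)).round(4),(M.T@d).round(4))
pz=np.array([-.526,.228,.819]); P=np.array([.584,-.3155,.16])
print('pre', P+pz*(.15+.059), 'seat',P+pz*.059)
cv2.imwrite('pics/w3.png',cv2.resize(w['pixels'][160:384,130:380,::-1],None,fx=2.6,fy=2.6,interpolation=cv2.INTER_CUBIC))
E
```

```text
17.38 [ 0.3792 -0.1554  0.7733] [-0.376  0.092  1.275  2.149 -0.018 -0.496] 
 [[-0.852 -0.033  0.522]
 [-0.175  0.958 -0.225]
 [-0.493 -0.284 -0.823]]
[ 0.3  0.5 -2.8] 0.0225 61.0
cam in tool [ 0.0766  0.0006 -0.1321] [-0.2981  0.0094  0.9545]
pre [ 0.474066 -0.267848  0.331171] seat [ 0.552966 -0.302048  0.208321]
```

View pics/w3.png

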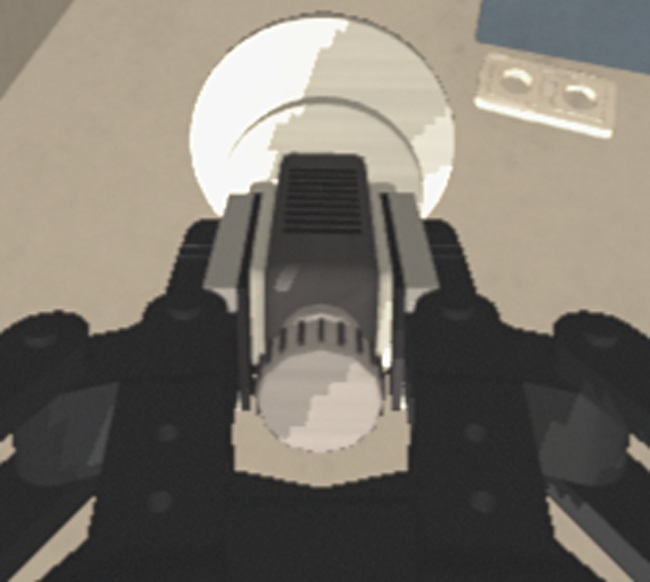

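Wrist crop: the gauge stands square in the jaws. The collar spans x 190–455 with its top edge at y 12, and the button centre is at (320,390). I'll work out its pose in the tool frame.

```bash
python3 - <<'E'
from h import *
import pickle
w,o=pickle.load(open('w3.pkl','rb')); M=R.from_quat(o['tool_rot']).as_matrix();p=np.array(o['eef_pos'])
def f(u,v,z):
    c,d=ray(w,130+u/2.6,160+v/2.6); c=M.T@(c-p); d=M.T@d; return (1000*(c+d*(z-c[2])/d[2])).round(1)
for h in (.054,.059,.064):
    print(h,'button',f(320,390,h-.099),f(320,452,h-.099),f(257,390,h-.099),f(383,390,h-.099),'collar',f(190,137,h-.006),f(455,137,h-.006),f(322,12,h-.006),'handle top',f(290,156,h-.084),f(361,156,h-.084),'shoulder top', f(322,98,h-.036))
E
python3 go.py .474,-.268,.331
```

```text
0.054 button [  7.5   0.5 -45. ] [ -2.4   0.5 -45. ] [  7.5  -7.7 -45. ] [  7.5   8.7 -45. ] collar [  6.7 -30.9  48. ] [ 6.7 33.2 48. ] [37.5  1.  48. ] handle top [ 34.1  -3.6 -30. ] [ 34.1   6.2 -30. ] shoulder top [26.6  1.  18. ]
0.059 button [  3.6   0.5 -40. ] [ -6.9   0.5 -40. ] [  3.6  -8.1 -40. ] [  3.6   9.2 -40. ] collar [  4.8 -31.8  53. ] [ 4.7 34.1 53. ] [36.4  1.  53. ] handle top [ 32.1  -3.8 -25. ] [ 32.1   6.5 -25. ] shoulder top [25.  1. 23.]
0.064 button [ -0.4   0.5 -35. ] [-11.4   0.5 -35. ] [ -0.4  -8.6 -35. ] [ -0.4   9.7 -35. ] collar [  2.8 -32.7  58. ] [ 2.8 35.  58. ] [35.4  1.1 58. ] handle top [ 30.  -4. -20.] [ 30.    6.8 -20. ] shoulder top [23.3  1.  28. ]
.474,-.268,.331 -> [157.4  14.7 439.6] 467
```

```bash
cat > seat.py <<'E'
from h import *
import sys
o=readout.get_obs(); M=R.from_quat(o['tool_rot']).as_matrix();p=np.array(o['eef_pos'])
P=np.array([.5842,-.3155,.16]); g=np.array([.0032,.0008,.059]); a=np.radians(-23.4); pz=np.array([-.5736*np.cos(a),-.5736*np.sin(a),.8192])
print('angle',np.degrees(np.arccos(-M[:,2]@pz)))
for h in (.12,.06,.02,0): print(h,(1000*M.T@(P+h*pz-M@g-p)).round(1))
E
python3 seat.py
```

```text
angle nan
0.12 [153.6  13.8 469.5]
0.06 [153.4  13.6 529.5]
0.02 [153.3  13.5 569.5]
0 [153.2  13.5 589.5]seat.py:5: RuntimeWarning: invalid value encountered in arccos
  print('angle',np.degrees(np.arccos(-M[:,2]@pz)))
```

Emit:
jog_arm([
  {"x": 154,"y": 14,"z": 469,"spin": 0,"fingers": 1},
  {"x": 154,"y": 14,"z": 469,"spin": 0,"fingers": 1},
  {"x": 154,"y": 14,"z": 469,"spin": 0,"fingers": 1},
  {"x": 154,"y": 14,"z": 469,"spin": 0,"fingers": 1},
  {"x": 154,"y": 14,"z": 469,"spin": 0,"fingers": 1},
  {"x": 154,"y": 14,"z": 469,"spin": 0,"fingers": 1},
  {"x": 154,"y": 14,"z": 469,"spin": 0,"fingers": 1},
  {"x": 154,"y": 14,"z": 469,"spin": 0,"fingers": 1},
])

```text
clock: 18.42
eef_pos: [0.4836, -0.2657, 0.3388]
tool_rot: [-0.055, 0.954, -0.132, 0.264]
ft_force: [0.6, -0.5, -2.5]
grip_width: 0.0223
grasp_force: 61.1
```

Emit:
jog_arm([
  {"x": 0,"y": 0,"z": 0,"spin": 0,"fingers": 1},
  {"x": 0,"y": 0,"z": 0,"spin": 0,"fingers": 1},
])

```text
clock: 18.68
eef_pos: [0.485, -0.2661, 0.3444]
tool_rot: [-0.055, 0.953, -0.134, 0.266]
ft_force: [1.6, 0.4, -1.7]
grip_width: 0.022
grasp_force: 61.3
```

```bash
python3 st.py; python3 seat.py; python3 - <<'E'
from h import *
import pickle
w=shot('wrist');s=shot('scene');t=shot('top');pickle.dump((w,s,t),open('w4.pkl','wb'))
P=np.array([.5842,-.3155,.16]); 
def cr(c,h,n):
    u,v=proj(c,P)[0]; u0,v0=max(0,int(u)-h*2//3),max(0,int(v)-h//2); print(n,u0,v0,u,v); return cv2.resize(c['pixels'][v0:v0+h,u0:u0+h*4//3,::-1],(400,300),interpolation=cv2.INTER_CUBIC)
x=w['pixels'][:,:,::-1]
cv2.imwrite('pics/p1.png',np.vstack([np.hstack([cr(s,75,'s'),cr(t,75,'t')]),np.hstack([cv2.resize(x,(400,300)),cr(w,150,'w')])]))
E
```

```text
18.68 [ 0.485  -0.2661  0.3444] [-0.542 -0.114 -0.294  0.79   0.076 -0.633] 
 [[-0.852 -0.033  0.522]
 [-0.175  0.958 -0.225]
 [-0.493 -0.284 -0.823]]
[ 1.6  0.4 -1.7] 0.022 61.3
angle nan
0.12 [12.4  1.3 35.6]
0.06 [12.1  1.1 95.6]
0.02 [ 11.9   0.9 135.6]
0 [ 11.8   0.9 155.6]
s 184 77 234.4539322544345 114.5794958871143
t 332 120 382.21423918602613 157.00138463468681
w 154 77 254.0294672662817 152.89354678815494seat.py:5: RuntimeWarning: invalid value encountered in arccos
  print('angle',np.degrees(np.arccos(-M[:,2]@pz)))
```

View pics/p1.png

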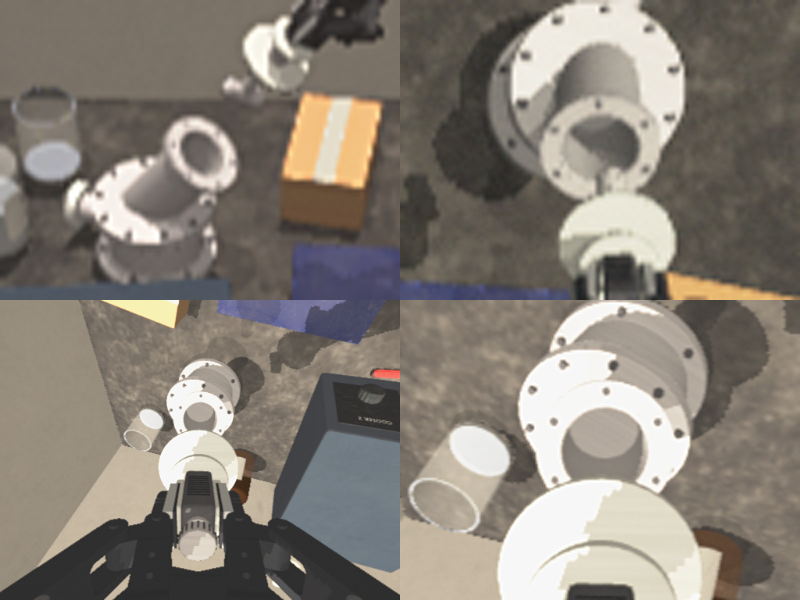

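View: the gauge is lined up in front of the port. In the wrist view the bore mouth lies just ahead of the collar, with its centre near crop pixel (603,450) and flange bolt holes at (606,391), (553,421) and (657,421). I'll refine the port centre numerically.

```bash
python3 - <<'E'
from h import *
import pickle
w,s,t=pickle.load(open('w4.pkl','rb'))
g=cv2.cvtColor(w['pixels'],cv2.COLOR_RGB2GRAY)
roi=g[110:170,215:305]
for r in range(0,60,4): print(110+r,' '.join('%3d'%v for v in roi[r,::2]))
P=np.array([.5842,-.3155,.16]); a=np.radians(-23.4); pz=np.array([-.5736*np.cos(a),-.5736*np.sin(a),.8192]); pu=np.array([np.sin(a),-np.cos(a),0]); pv=np.cross(pz,pu)
print('left/right', proj(w,[P-.025*pu,P+.025*pu,P-.025*pv,P+.025*pv,P-.039*pv,P+.039*pv,P-.039*pu,P+.039*pu]).round(1))
E
```

```text
110 129 138 140 172 251 248 247 247 248 222 154 217 247 247 247 247 247 246 246 246 246 242  85  85 156 173 175 173 174 174 175 159 160 160 153 153 152 150 146 144 148 175 175 172 172
114 128 139 251 248 247 247 247 247 247 247 247 247 247 247 247 247 246 246 245 246 246 248 196 170 172 174 172 171 170 174 173 172 174 171 157 157 160 151 149 144 142 155 169 172 175
118 151 251 249 249 247 247 247 247 247 247 247 247 247 247 248 241 234 239 248 248 248 249 250 251 250 231 173 170 173 172 172 171 173 175 174 173 157 154 158 143 141 153 171 172 170
122 250 241 155 130 249 247 247 247 247 247 247 246 244 247 247 247 247 247 247 248 188 140 243 247 247 247 247 247 248 250 219 176 175  99  82 112 175 165 154 153 139 149 170 172 173
126 249 247 248 247 247 247 247 247 247 243 247 247 247 247 247 247 247 247 247 247 247 248 247 247 247 247 247 247 247 247 247 248 249 171 145 173 175 172 171 153 149 162 173 170 172
130 248 247 247 247 247 247 247 247 247 247 247 247 247 247 247 247 248 249 249 239 234 228 238 250 249 248 247 247 247 247 247 247 247 248 248 178 174 182 216 216 155 146 169 171 
[... 1091 characters left out ...]
 215 114 119 128
158  83  80  74  85 251 247 247 247 247 249 186 124 126 128 129 129 130 129 130 130 131 132 131 131 131 130 130 130 127 127 169 232 247 247 247 247 247 247 247 248 241 119 116 110 113
162  77  78  81  81 194 249 247 247 247 247 249 153 124 126 128 129 130 130 130 130 131 132 132 133 132 130 130 128 126 154 204 248 247 247 247 247 247 228 247 164 116 119 122 121 133
166  72  94 110 114 112 210 249 235 141 244 248 251 187 133 139 151 161 170 171 187 202 172 160 155 148 140 134 129 147 234 248 247 244 146 211 248 251 172 132 142 144 134 124 122 125
left/right [[272.8 163.6]
 [234.8 141.9]
 [265.2 133.7]
 [243.3 171.4]
 [271.6 122.6]
 [237.4 181.5]
 [283.2 169.5]
 [223.9 135.7]]
```

Emit:
jog_arm([
  {"x": 12.3,"y": 1.7,"z": 40,"spin": 0,"fingers": 1},
  {"x": 12.3,"y": 1.7,"z": 80,"spin": 0,"fingers": 1},
  {"x": 12.3,"y": 1.7,"z": 80,"spin": 0,"fingers": 1},
  {"x": 12.3,"y": 1.7,"z": 80,"spin": 0,"fingers": 1},
])

```text
clock: 19.32
eef_pos: [0.5162, -0.2845, 0.2736]
tool_rot: [-0.055, 0.953, -0.134, 0.267]
ft_force: [-1.0, 0.7, -2.7]
grip_width: 0.0224
grasp_force: 61.3
```

```bash
python3 st.py; python3 seat.py 2>/dev/null
```

```text
19.32 [ 0.5162 -0.2845  0.2736] [-0.541 -0.002 -0.379  0.591  0.076 -0.633] 
 [[-0.851 -0.033  0.524]
 [-0.176  0.958 -0.226]
 [-0.494 -0.285 -0.821]]
[-1.   0.7 -2.7] 0.0224 61.3
angle nan
0.12 [  0.9  -0.1 -43.1]
0.06 [ 0.7 -0.2 16.9]
0.02 [ 0.6 -0.3 56.9]
0 [ 0.5 -0.3 76.9]
```

Emit:
jog_arm([
  {"x": 1,"y": 0.5,"z": 12,"spin": 0,"fingers": 1},
  {"x": 1,"y": 0.5,"z": 24,"spin": 0,"fingers": 1},
  {"x": 1,"y": 0.5,"z": 36,"spin": 0,"fingers": 1},
  {"x": 1,"y": 0.5,"z": 36,"spin": 0,"fingers": 1},
])

```text
clock: 19.82
eef_pos: [0.5328, -0.2915, 0.2385]
tool_rot: [-0.055, 0.954, -0.132, 0.264]
ft_force: [-0.1, -0.4, -2.2]
grip_width: 0.0225
grasp_force: 61.2
```

Emit:
jog_arm([
  {"x": 0,"y": 0,"z": 8,"spin": 0,"fingers": 1},
  {"x": 0,"y": 0,"z": 16,"spin": 0,"fingers": 1},
  {"x": 0,"y": 0,"z": 24,"spin": 0,"fingers": 1},
  {"x": 0,"y": 0,"z": 24,"spin": 0,"fingers": 1},
])

```text
clock: 20.32
eef_pos: [0.5454, -0.297, 0.2195]
tool_rot: [-0.055, 0.954, -0.133, 0.265]
ft_force: [0.6, 0.2, -1.8]
grip_width: 0.0227
grasp_force: 61.2
```

```bash
python3 st.py; python3 seat.py 2>/dev/null
```

```text
20.32 [ 0.5454 -0.297   0.2195] [-0.532  0.112 -0.405  0.456  0.071 -0.625] 
 [[-0.854 -0.034  0.519]
 [-0.174  0.959 -0.224]
 [-0.49  -0.282 -0.825]]
[ 0.6  0.2 -1.8] 0.0227 61.2
angle nan
0.12 [  -3.    -2.4 -105.7]
0.06 [ -3.5  -2.7 -45.7]
0.02 [-3.8 -3.  -5.7]
0 [-4.  -3.1 14.3]
```

Emit:
jog_arm([
  {"x": 0,"y": 0,"z": 0,"spin": 0,"fingers": 1},
  {"x": 0,"y": 0,"z": 0,"spin": 0,"fingers": 1},
])

```text
clock: 20.58
eef_pos: [0.5456, -0.2973, 0.2211]
tool_rot: [-0.055, 0.953, -0.133, 0.266]
ft_force: [0.3, -0.8, -3.6]
grip_width: 0.0218
grasp_force: 61.2
```

```bash
python3 st.py; python3 seat.py 2>/dev/null; python3 - <<'E'
from h import *
import pickle
w=shot('wrist');s=shot('scene');t=shot('top');pickle.dump((w,s,t),open('w5.pkl','wb'))
P=np.array([.5842,-.3155,.16])
def cr(c,h):
    u,v=proj(c,P)[0]; u0,v0=max(0,int(u)-h*2//3),max(0,int(v)-h//2); return cv2.resize(c['pixels'][v0:v0+h,u0:u0+h*4//3,::-1],(400,300),interpolation=cv2.INTER_CUBIC)
cv2.imwrite('pics/p2.png',np.vstack([np.hstack([cr(s,60),cr(t,60)]),np.hstack([cr(w,240),cr(w,120)])]))
E
```

```text
20.57 [ 0.5456 -0.2973  0.2211] [-0.532  0.11  -0.404  0.457  0.071 -0.625] 
 [[-0.853 -0.033  0.521]
 [-0.175  0.959 -0.225]
 [-0.492 -0.283 -0.823]]
[ 0.3 -0.8 -3.6] 0.0218 61.2
angle nan
0.12 [  -2.2   -1.8 -104.5]
0.06 [ -2.5  -2.  -44.5]
0.02 [-2.8 -2.2 -4.5]
0 [-2.9 -2.2 15.5]
```

Emit:
jog_arm([
  {"x": -2,"y": -0.7,"z": 3,"spin": 0,"fingers": 1},
  {"x": -2,"y": -0.7,"z": 6,"spin": 0,"fingers": 1},
  {"x": -2,"y": -0.7,"z": 9,"spin": 0,"fingers": 1},
  {"x": -2,"y": -0.7,"z": 9,"spin": 0,"fingers": 1},
])

```text
clock: 21.22
eef_pos: [0.5518, -0.2995, 0.2138]
tool_rot: [-0.055, 0.953, -0.133, 0.265]
ft_force: [0.8, -0.1, -3.2]
grip_width: 0.0225
grasp_force: 61.2
```

```bash
python3 st.py; python3 seat.py 2>/dev/null
```

```text
21.23 [ 0.5518 -0.2995  0.2138] [-0.529  0.131 -0.4    0.442  0.069 -0.623] 
 [[-0.854 -0.034  0.52 ]
 [-0.175  0.959 -0.224]
 [-0.491 -0.282 -0.824]]
[ 0.8 -0.1 -3.2] 0.0225 61.2
angle nan
0.12 [  -0.8   -1.5 -114.3]
0.06 [ -1.2  -1.8 -54.2]
0.02 [ -1.5  -2.  -14.2]
0 [-1.7 -2.1  5.8]
```

Emit:
jog_arm([
  {"x": -0.5,"y": -0.5,"z": 2,"spin": 0,"fingers": 1},
  {"x": -0.5,"y": -0.5,"z": 4,"spin": 0,"fingers": 1},
  {"x": -0.5,"y": -0.5,"z": 4,"spin": 0,"fingers": 1},
])

```text
clock: 21.6
eef_pos: [0.5544, -0.3008, 0.2113]
tool_rot: [-0.055, 0.953, -0.133, 0.265]
ft_force: [-1.3, 0.5, -2.9]
grip_width: 0.0224
grasp_force: 61.2
```

```bash
python3 st.py; python3 seat.py 2>/dev/null
```

```text
21.6 [ 0.5544 -0.3008  0.2113] [-0.529  0.139 -0.398  0.435  0.069 -0.622] 
 [[-0.853 -0.034  0.52 ]
 [-0.175  0.959 -0.225]
 [-0.491 -0.283 -0.824]]
[-1.3  0.5 -2.9] 0.0224 61.2
angle nan
0.12 [  -0.    -0.8 -118. ]
0.06 [ -0.4  -1.1 -58. ]
0.02 [ -0.7  -1.3 -18. ]
0 [-0.8 -1.4  2. ]
```

Emit:
jog_arm([
  {"x": 0,"y": 0,"z": 1.5,"spin": 0,"fingers": 1},
  {"x": 0,"y": 0,"z": 1.5,"spin": 0,"fingers": 1},
  {"x": 0,"y": 0,"z": 1.5,"spin": 0,"fingers": 1},
])

```text
clock: 21.98
eef_pos: [0.5548, -0.301, 0.2108]
tool_rot: [-0.055, 0.953, -0.133, 0.265]
ft_force: [-5.3, 2.8, 2.3]
grip_width: 0.0223
grasp_force: 62.1
```

```bash
python3 st.py; python3 seat.py 2>/dev/null
```

```text
21.98 [ 0.5548 -0.301   0.2108] [-0.529  0.14  -0.399  0.433  0.069 -0.622] 
 [[-0.853 -0.033  0.521]
 [-0.175  0.959 -0.225]
 [-0.492 -0.283 -0.824]]
[-5.3  2.8  2.3] 0.0223 62.1
angle nan
0.12 [  -0.    -0.8 -118.6]
0.06 [ -0.4  -1.1 -58.6]
0.02 [ -0.7  -1.3 -18.6]
0 [-0.8 -1.3  1.4]
```

The contact force is axial, about 7 N, so the collar is on the flange. Releasing.

Emit:
jog_arm([
  {"x": 0,"y": 0,"z": 0,"spin": 0,"fingers": -1},
  {"x": 0,"y": 0,"z": 0,"spin": 0,"fingers": -1},
  {"x": 0,"y": 0,"z": 0,"spin": 0,"fingers": -1},
  {"x": 0,"y": 0,"z": 0,"spin": 0,"fingers": -1},
  {"x": 0,"y": 0,"z": 0,"spin": 0,"fingers": -1},
  {"x": 0,"y": 0,"z": 0,"spin": 0,"fingers": -1},
])

```text
clock: 22.72
eef_pos: [0.5553, -0.3012, 0.2103]
tool_rot: [-0.055, 0.953, -0.133, 0.265]
ft_force: [-0.1, 0.1, -1.3]
grip_width: 0.0855
grasp_force: 0.0
```

Emit:
jog_arm([
  {"x": 0,"y": 0,"z": -40,"spin": 0,"fingers": -1},
  {"x": 0,"y": 0,"z": -80,"spin": 0,"fingers": -1},
  {"x": 0,"y": 0,"z": -80,"spin": 0,"fingers": -1},
  {"x": 0,"y": 0,"z": -80,"spin": 0,"fingers": -1},
])

```text
clock: 23.22
eef_pos: [0.5135, -0.2832, 0.2758]
tool_rot: [-0.055, 0.953, -0.133, 0.265]
ft_force: [1.0, 0.2, -0.8]
grip_width: 0.0855
grasp_force: 0.0
```

```bash
python3 st.py; python3 seat.py 2>/dev/null;  python3 - <<'E'
from h import *
import pickle
w=shot('wrist');s=shot('scene');t=shot('top');pickle.dump((w,s,t,readout.get_obs()),open('w6.pkl','wb'))
P=np.array([.56,-.305,.2])
def cr(c,h):
    u,v=proj(c,P)[0]; u0,v0=max(0,int(u)-h*2//3),max(0,int(v)-h//2); print(u0,v0); return cv2.resize(c['pixels'][v0:v0+h,u0:u0+h*4//3,::-1],(400,300),interpolation=cv2.INTER_CUBIC)
cv2.imwrite('pics/p3.png',np.vstack([np.hstack([cr(s,60),cr(t,60)]),np.hstack([cr(w,240),cr(w,120)])]))
E
```

```text
23.23 [ 0.5135 -0.2832  0.2758] [-0.542 -0.007 -0.376  0.604  0.076 -0.633] 
 [[-0.853 -0.033  0.521]
 [-0.175  0.959 -0.225]
 [-0.492 -0.283 -0.824]]
[ 1.   0.2 -0.8] 0.0855 0.0
angle nan
0.12 [ -0.2  -0.9 -39.6]
0.06 [-0.6 -1.2 20.4]
0.02 [-0.8 -1.3 60.4]
0 [-1.  -1.4 80.4]
200 78
342 134
90 78
170 138
```

View pics/p3.png

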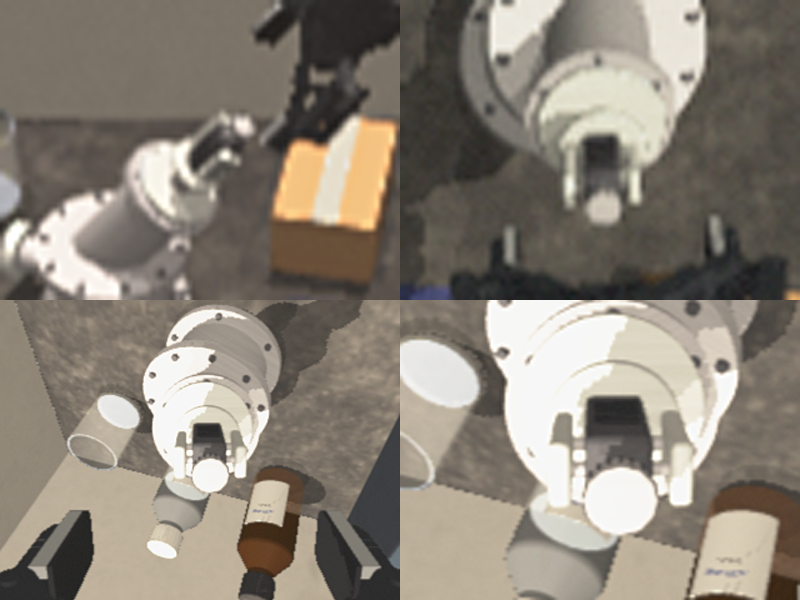

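All views show the collar flat on the flange and the paddles sprung out. The button centre is at crop (621,501). Next I centre the shut fingers over it.

```bash
python3 - <<'E'
from h import *
import pickle
w,s,t,o=pickle.load(open('w6.pkl','rb')); M=R.from_quat(o['tool_rot']).as_matrix();p=np.array(o['eef_pos'])
def f(u,v,z):
    c,d=ray(w,170+(u-400)/2.5,138+(v-300)/2.5); c=M.T@(c-p); d=M.T@d; return (1000*(c+d*(z-c[2])/d[2])).round(1)
print(f(621,501,.040),f(587,501,.04),f(655,501,.04),'paddles',f(562,478,.06),f(681,478,.06),'collar',f(504,400,.133),f(738,400,.133), f(588,396,.055),f(650,396,.055),bot.tip_reach)
E
```

```text
[ 4.7  3.1 40. ] [ 4.7 -5.2 40. ] [ 4.7 11.4 40. ] paddles [  3.2 -12.4  60. ] [ 3.2 19.6 60. ] collar [  5.5 -37.5 133. ] [  5.5  46.5 133. ] [27.2 -5.1 55. ] [27.2 10.6 55. ] 0.011
```

Emit:
jog_arm([
  {"x": 4,"y": 2,"z": 0,"spin": 0,"fingers": 1},
  {"x": 4,"y": 2,"z": 0,"spin": 0,"fingers": 1},
  {"x": 4,"y": 2,"z": 0,"spin": 0,"fingers": 1},
  {"x": 4,"y": 2,"z": 0,"spin": 0,"fingers": 1},
  {"x": 4,"y": 2,"z": 0,"spin": 0,"fingers": 1},
  {"x": 4,"y": 2,"z": 10,"spin": 0,"fingers": 1},
  {"x": 4,"y": 2,"z": 22,"spin": 0,"fingers": 1},
  {"x": 4,"y": 2,"z": 22,"spin": 0,"fingers": 1},
])

```text
clock: 24.38
eef_pos: [0.5213, -0.2866, 0.2534]
tool_rot: [-0.055, 0.954, -0.132, 0.264]
ft_force: [0.6, 0.0, -0.2]
grip_width: 0.0001
grasp_force: 0.0
```

Emit:
jog_arm([
  {"x": 0,"y": 0,"z": 3,"spin": 0,"fingers": 1},
  {"x": 0,"y": 0,"z": 6,"spin": 0,"fingers": 1},
  {"x": 0,"y": 0,"z": 9,"spin": 0,"fingers": 1},
  {"x": 0,"y": 0,"z": 9,"spin": 0,"fingers": 1},
])

```text
clock: 24.88
eef_pos: [0.5272, -0.2895, 0.2497]
tool_rot: [-0.055, 0.953, -0.134, 0.267]
ft_force: [-1.3, 0.2, 3.5]
grip_width: -0.0003
grasp_force: 1.9
```

```bash
python3 st.py; python3 seat.py 2>/dev/null
```

```text
24.88 [ 0.5272 -0.2895  0.2497] [-0.538  0.042 -0.399  0.527  0.074 -0.63 ] 
 [[-0.852 -0.033  0.523]
 [-0.176  0.958 -0.226]
 [-0.494 -0.284 -0.822]]
[-1.3  0.2  3.5] -0.0003 1.9
angle nan
0.12 [ -2.5  -1.8 -69.6]
0.06 [-2.7 -1.9 -9.6]
0.02 [-2.9 -2.  30.4]
0 [-2.9 -2.1 50.4]
```

Emit:
jog_arm([
  {"x": 0,"y": 0,"z": 2,"spin": 0,"fingers": 1},
  {"x": 0,"y": 0,"z": 4,"spin": 0,"fingers": 1},
  {"x": 0,"y": 0,"z": 6,"spin": 0,"fingers": 1},
  {"x": 0,"y": 0,"z": 6,"spin": 0,"fingers": 1},
])

```text
clock: 25.38
eef_pos: [0.5299, -0.2907, 0.2463]
tool_rot: [-0.055, 0.953, -0.134, 0.267]
ft_force: [-9.6, 4.6, 13.3]
grip_width: -0.0001
grasp_force: 8.4
```

```bash
python3 st.py; python3 seat.py 2>/dev/null
```

```text
25.38 [ 0.5299 -0.2907  0.2463] [-0.537  0.051 -0.4    0.516  0.073 -0.629] 
 [[-0.851 -0.032  0.524]
 [-0.176  0.958 -0.227]
 [-0.495 -0.285 -0.821]]
[-9.6  4.6 13.3] -0.0001 8.4
angle nan
0.12 [ -2.1  -1.5 -74. ]
0.06 [ -2.2  -1.6 -14. ]
0.02 [-2.3 -1.6 26. ]
0 [-2.4 -1.6 46. ]
```

Emit:
jog_arm([
  {"x": 0,"y": 0,"z": 2,"spin": 0,"fingers": 1},
  {"x": 0,"y": 0,"z": 4,"spin": 0,"fingers": 1},
  {"x": 0,"y": 0,"z": 4,"spin": 0,"fingers": 1},
])

```text
clock: 25.75
eef_pos: [0.5305, -0.2911, 0.2463]
tool_rot: [-0.054, 0.952, -0.135, 0.268]
ft_force: [-32.1, 16.3, 35.1]
grip_width: 0.0004
grasp_force: 24.8
```

```bash
python3 st.py; python3 seat.py 2>/dev/null
```

```text
25.75 [ 0.5305 -0.2911  0.2463] [-0.537  0.051 -0.401  0.513  0.073 -0.628] 
 [[-0.85  -0.031  0.525]
 [-0.176  0.958 -0.228]
 [-0.496 -0.286 -0.82 ]]
[-32.1  16.3  35.1] 0.0004 24.8
angle nan
0.12 [ -1.6  -1.2 -74.4]
0.06 [ -1.7  -1.2 -14.4]
0.02 [-1.7 -1.2 25.6]
0 [-1.8 -1.2 45.6]
```

The button has bottomed at about 48 N and 5–6 mm of travel. I'll back off, open and turn -90° for the fixed grip.

Emit:
jog_arm([
  {"x": 0,"y": 0,"z": -12,"spin": 0,"fingers": 1},
  {"x": 0,"y": 0,"z": -60,"spin": 0,"fingers": 1},
  {"x": 0,"y": 0,"z": -60,"spin": -10,"fingers": -1},
  {"x": 0,"y": 0,"z": -60,"spin": -20,"fingers": -1},
  {"x": 0,"y": 0,"z": -60,"spin": -30,"fingers": -1},
  {"x": 0,"y": 0,"z": -60,"spin": -40,"fingers": -1},
  {"x": 0,"y": 0,"z": -60,"spin": -50,"fingers": -1},
  {"x": 0,"y": 0,"z": -60,"spin": -60,"fingers": -1},
])

```text
clock: 26.75
eef_pos: [0.4997, -0.2775, 0.2882]
tool_rot: [-0.526, 0.797, -0.248, 0.162]
ft_force: [-0.2, 0.8, -0.3]
grip_width: 0.0855
grasp_force: 0.0
```

Emit:
jog_arm([
  {"x": 0,"y": 0,"z": 0,"spin": -10,"fingers": -1},
  {"x": 0,"y": 0,"z": 0,"spin": -20,"fingers": -1},
  {"x": 0,"y": 0,"z": 0,"spin": -30,"fingers": -1},
  {"x": 0,"y": 0,"z": 0,"spin": -30,"fingers": -1},
  {"x": 0,"y": 0,"z": 0,"spin": -30,"fingers": -1},
])

```text
clock: 27.38
eef_pos: [0.5, -0.2776, 0.2888]
tool_rot: [0.712, -0.636, 0.281, -0.094]
ft_force: [-0.4, 0.4, -0.0]
grip_width: 0.0855
grasp_force: 0.0
```

```bash
python3 st.py; python3 seat.py 2>/dev/null; python3 - <<'E'
from h import *
import pickle
w=shot('wrist');o=readout.get_obs();pickle.dump((w,o),open('w7.pkl','wb'))
M=R.from_quat(o['tool_rot']).as_matrix();p=np.array(o['eef_pos'])
P=np.array([.5842,-.3155,.16]); a=np.radians(-23.4); pz=np.array([-.5736*np.cos(a),-.5736*np.sin(a),.8192])
print('pred button px',proj(w,[P+pz*.0943]),'handle top',proj(w,P+pz*.084))
g=cv2.cvtColor(w['pixels'],cv2.COLOR_RGB2GRAY); u,v=proj(w,[P+pz*.0943])[0].astype(int)
sub=g[v-40:v+40:4,u-48:u+48:3]; print(u-48,v-40)
for i,r in enumerate(sub): print(v-40+4*i,' '.join('%3d'%x for x in r))
E
```

```text
27.38 [ 0.5    -0.2776  0.2888] [-0.547 -0.045 -0.377  0.642  0.079 -2.206] 
 [[ 0.032 -0.854  0.52 ]
 [-0.959 -0.172 -0.224]
 [ 0.281 -0.492 -0.824]]
[-0.4  0.4 -0. ] 0.0855 0.0
angle nan
0.12 [ -1.   -1.9 -20.6]
0.06 [-0.7 -2.4 39.4]
0.02 [-0.5 -2.7 79.4]
0 [-0.4 -2.8 99.4]
pred button px [[250.15573108 208.33654145]] handle top [[250.16849979 203.23068194]]
202 168
168  84  87  98 184 235 231 243 245 246 245 245 241 246 245 246 246 246 246 245 245 246 246 237 228 240 243 245 245 227 222 145 159
172  90  95  90 171 230 235 246 246 246 245 243 246 245 245 182 147 144 148 146 146 161 242 243 246 226 238 240 237 222 222 146 110
176  92  89  84 193 202 117 246 246 246 243 246 245 245 241 176 145 144 122 122 120 152 165 224 240 238 238 240 237 237 148 129 112
180  89  89  87 152 230 224 246 246 246 244 246 245 247 171 169 156 154 155 155 154 158 112 166 184 240 203 179 238 231 195 115 111
184  94  91  92 107 235 231 246 246 246 246 245 245 208 235 247 247 246 246 246 247 247 198 131 167 193 231 165 169 218 188 106 117
188  91  98 103 107 229 232 241 246 246 246 245 246 124 200 242 243 2
[... 1210 characters left out ...]
  95  96  65  70  73  66  69  68  65  69
228  98 104 113 118 100  93  95  93 101  93  85  94  96 138 246 246 245 244 245 246 244 133  91  99  73  69  71  70  73  68  66  67
232  97 101 107 102 102 106 103  97 103  96  91  93  91  91  89  88  92 101  97  95  89  92  96  96 100  90  74  75  73  67  66  67
236  97 103  98  94  92  95  99  99 101  90  95 106 102  91  88  92  98 110 101 102  96  98  90  94 100 102 105 107 103  93  86  71
240 101  97  91  95  92 100 103  96  98 106  95  94  91  91  89  91  93 102 114 109 104 111  99 105 101 101 107 105 107 107 108 107
244  90  94 104  98  92  96  97  93  89  98  94  88  91  90  88  97 108 102 116 108 109 120 107 104 104 109 109 109 108 112 108 112
```

Pixel rows show the button disc centred at (253.5,212) and the dark handle centred on the same column. That puts the gauge axis within about 1 mm of the tool axis, so I go straight down and grip the grooved sides.

Emit:
jog_arm([
  {"x": 0,"y": -0.5,"z": 40,"spin": 0,"fingers": -1},
  {"x": 0,"y": -0.5,"z": 75,"spin": 0,"fingers": -1},
  {"x": 0,"y": -0.5,"z": 94,"spin": 0,"fingers": -1},
  {"x": 0,"y": -0.5,"z": 94,"spin": 0,"fingers": -1},
  {"x": 0,"y": -0.5,"z": 94,"spin": 0,"fingers": -1},
])

```text
clock: 28.05
eef_pos: [0.5497, -0.2988, 0.2128]
tool_rot: [0.712, -0.636, 0.282, -0.094]
ft_force: [-0.5, -0.2, -0.6]
grip_width: 0.0856
grasp_force: 0.0
```

```bash
python3 st.py; python3 seat.py 2>/dev/null
```

```text
28.05 [ 0.5497 -0.2988  0.2128] [-0.53   0.127 -0.408  0.435  0.07  -2.194] 
 [[ 0.033 -0.853  0.521]
 [-0.959 -0.174 -0.225]
 [ 0.283 -0.492 -0.823]]
[-0.5 -0.2 -0.6] 0.0856 0.0
angle nan
0.12 [  -1.5   -0.6 -113.8]
0.06 [ -1.2  -1.  -53.8]
0.02 [ -1.1  -1.2 -13.8]
0 [-1.  -1.3  6.2]
```

Emit:
jog_arm([
  {"x": 0,"y": 0,"z": 0,"spin": 0,"fingers": 1},
  {"x": 0,"y": 0,"z": 0,"spin": 0,"fingers": 1},
  {"x": 0,"y": 0,"z": 0,"spin": 0,"fingers": 1},
  {"x": 0,"y": 0,"z": 0,"spin": 0,"fingers": 1},
  {"x": 0,"y": 0,"z": 0,"spin": 0,"fingers": 1},
])

```text
clock: 28.68
eef_pos: [0.5492, -0.2989, 0.2125]
tool_rot: [0.713, -0.636, 0.282, -0.093]
ft_force: [-6.1, 1.2, 4.5]
grip_width: 0.0233
grasp_force: 58.8
```

```bash
python3 st.py; python3 seat.py 2>/dev/null
```

```text
28.68 [ 0.5492 -0.2989  0.2125] [-0.531  0.127 -0.409  0.435  0.069 -2.194] 
 [[ 0.033 -0.853  0.521]
 [-0.959 -0.175 -0.225]
 [ 0.283 -0.492 -0.824]]
[-6.1  1.2  4.5] 0.0233 58.8
angle nan
0.12 [  -1.4   -1.1 -113.8]
0.06 [ -1.2  -1.5 -53.8]
0.02 [ -1.   -1.8 -13.8]
0 [-1.  -1.9  6.2]
```

Gripped on the 24 mm fixed faces (23.3 mm opening). Drawing out along the axis.

Emit:
jog_arm([
  {"x": 0,"y": 0,"z": -10,"spin": 0,"fingers": 1},
  {"x": 0,"y": 0,"z": -25,"spin": 0,"fingers": 1},
  {"x": 0,"y": 0,"z": -40,"spin": 0,"fingers": 1},
  {"x": 0,"y": 0,"z": -60,"spin": 0,"fingers": 1},
  {"x": 0,"y": 0,"z": -80,"spin": 0,"fingers": 1},
  {"x": 0,"y": 0,"z": -110,"spin": 0,"fingers": 1},
  {"x": 0,"y": 0,"z": -140,"spin": 0,"fingers": 1},
  {"x": 0,"y": 0,"z": -140,"spin": 0,"fingers": 1},
])

```text
clock: 29.68
eef_pos: [0.4764, -0.2676, 0.331]
tool_rot: [0.712, -0.635, 0.285, -0.094]
ft_force: [0.3, -0.2, -3.1]
grip_width: 0.023
grasp_force: 59.5
```

```bash
python3 st.py; python3 seat.py 2>/dev/null; python3 - <<'E'
from h import *
import pickle
w=shot('wrist');o=readout.get_obs();pickle.dump((w,o),open('w8.pkl','wb'))
g=cv2.cvtColor(w['pixels'],cv2.COLOR_RGB2GRAY)
for v in range(160,350,6): print(v,' '.join('%3d'%x for x in g[v,200:312:3]))
E
python3 go.py .38,-.05,.45 .25,.25,.45
```

```text
29.68 [ 0.4764 -0.2676  0.331 ] [-0.556 -0.124 -0.34   0.752  0.083 -2.215] 
 [[ 0.031 -0.851  0.524]
 [-0.958 -0.176 -0.228]
 [ 0.286 -0.495 -0.821]]
[ 0.3 -0.2 -3.1] 0.023 59.5
angle nan
0.12 [-2.9  0.8 28.7]
0.06 [-2.9  0.7 88.7]
0.02 [ -2.9   0.6 128.7]
0 [ -2.9   0.5 148.7]
160  59  64  86  92  90  91 228 236 234 232 233 159  92 110 141 138 138 138 138 141 136 137 139 139 101 195 232 235 234 234 193 193 113 113 133 111 188 152
166  96  93  87  87  91  90 136 231 177 234 233 101  93 102 137 193 198 204 202 191 181 163 142 104 148 166 236 231 204 236 146 111 111 112 140 144 235 112
172  94  84  84  91  83  84  91 228 231 226 240 246 245 245 245 245 245 244 244 245 245 245 246 245 244 244 176 237 232 237 110 111 111 141 137 205 125  91
178 102  94  94  93  91  90  98 244 246 245 245 245 245 245 245 245 245 244 244 245 245 245 246 245 244 243 245 245 245 140 108 121 139 137 138 117 106 102
184  95  90  94  88  95 246 245 246 245 245 245 245 245 245 245 245 244 244 244 245 245 245 246 245 243 244 245 245 245 244 247 137 137 131  93  65  71 110
190  88 100  95 113 247 245 245 246 245 
[... 3556 characters left out ...]
 52  53  53  53  45  72  93  92  95  95  96  94  95  93  96  69  52  53  38  37  33  38  35  37  36  35  36  38  53  49  52  53  54  53  53  52  58
334  54  53  53  52  54  46  58  92  95  93  93  95  94  94  93  95  61  52  61  35  35  33  36  38  33  71  73  53  61  61  45  55  54  53  53  54  53  53
340  54  53  53  53  52  46  59  93  94  94  94  92  93  94  95  91  57  54  58  34  88  34  37  38  58  91  83  76  52  65  45  54  53  51  52  53  54  55
346  53  53  52  53  54  44  37  39  38  35  37  52  51  49  52  58  66  54  52  63  50  53  52  49  51  50  50  50  51  51  49  53  54  52  51  52  53  53
.38,-.05,.45 -> [-177.   -15.7 -199. ] 267
.25,.25,.45 -> [-468.6   42.5 -334.9] 578
```

```bash
python3 go.py .35,-.03,.38 .27,.22,.37 .1,.34,.35 -.1,.34,.34 -.26,.25,.33 -.325,.15,.33
```

```text
.35,-.03,.38 -> [-217.    40.9 -161.7] 274
.27,.22,.37 -> [-462.    70.2 -251.9] 531
.1,.34,.35 -> [-588.2  203.9 -351.4] 715
-.1,.34,.34 -> [-597.5  379.3 -447.6] 837
-.26,.25,.33 -> [-519.3  536.3 -502.6] 900
-.325,.15,.33 -> [-425.5  609.2 -513.9] 903
```

Emit:
jog_arm([
  {"x": -217,"y": 41,"z": -162,"spin": 0,"fingers": 1},
  {"x": -217,"y": 41,"z": -162,"spin": 0,"fingers": 1},
  {"x": -217,"y": 41,"z": -162,"spin": 0,"fingers": 1},
  {"x": -217,"y": 41,"z": -162,"spin": 0,"fingers": 1},
  {"x": -462,"y": 70,"z": -252,"spin": 0,"fingers": 1},
  {"x": -462,"y": 70,"z": -252,"spin": 0,"fingers": 1},
  {"x": -462,"y": 70,"z": -252,"spin": 0,"fingers": 1},
  {"x": -462,"y": 70,"z": -252,"spin": 0,"fingers": 1},
])

```text
clock: 30.72
eef_pos: [0.29, 0.1615, 0.37]
tool_rot: [0.713, -0.635, 0.282, -0.095]
ft_force: [1.5, 1.5, -1.8]
grip_width: 0.0231
grasp_force: 59.8
```

```bash
python3 st.py; python3 go.py .27,.22,.37 .1,.34,.35 -.1,.34,.34 -.26,.25,.33 -.325,.15,.33
```

```text
30.73 [0.29   0.1615 0.37  ] [ 1.026 -0.28  -0.308  1.446 -0.596 -0.689] 
 [[ 0.034 -0.853  0.522]
 [-0.959 -0.175 -0.223]
 [ 0.281 -0.493 -0.824]]
[ 1.5  1.5 -1.8] 0.0231 59.8
.27,.22,.37 -> [-56.8   6.8 -23.5] 62
.1,.34,.35 -> [-183.3  140.6 -122.4] 261
-.1,.34,.34 -> [-193.   316.  -218.5] 430
-.26,.25,.33 -> [-114.9  473.1 -273.7] 558
-.325,.15,.33 -> [ -21.3  546.  -285.3] 616
```

```bash
python3 go.py .1,.3,.36 -.1,.28,.35 -.275,.127,.36
```

```text
.1,.3,.36 -> [-142.2  142.6 -121.8] 235
-.1,.28,.35 -> [-132.6  321.6 -213.4] 408
-.275,.127,.36 -> [  10.9  492.6 -278.8] 566
```

Emit:
jog_arm([
  {"x": -142,"y": 142,"z": -122,"spin": 0,"fingers": 1},
  {"x": -142,"y": 142,"z": -122,"spin": 0,"fingers": 1},
  {"x": -142,"y": 142,"z": -122,"spin": 0,"fingers": 1},
  {"x": -142,"y": 142,"z": -122,"spin": 0,"fingers": 1},
  {"x": -133,"y": 322,"z": -213,"spin": 0,"fingers": 1},
  {"x": -133,"y": 322,"z": -213,"spin": 0,"fingers": 1},
  {"x": -133,"y": 322,"z": -213,"spin": 0,"fingers": 1},
  {"x": -133,"y": 322,"z": -213,"spin": 0,"fingers": 1},
])

```text
clock: 31.72
eef_pos: [-0.1024, 0.279, 0.3481]
tool_rot: [0.714, -0.634, 0.282, -0.094]
ft_force: [0.7, 0.2, -2.4]
grip_width: 0.0229
grasp_force: 60.2
```

```bash
python3 st.py; python3 go.py -.27,.127,.36
```

```text
31.73 [-0.1024  0.279   0.3481] [ 2.208  0.187  0.041  1.96  -0.291  0.598] 
 [[ 0.039 -0.852  0.521]
 [-0.958 -0.18  -0.223]
 [ 0.284 -0.491 -0.824]]
[ 0.7  0.2 -2.4] 0.0229 60.2
-.27,.127,.36 -> [142.6 164.3 -63.3] 227
```

Emit:
jog_arm([
  {"x": 143,"y": 164,"z": -63,"spin": 0,"fingers": 1},
  {"x": 143,"y": 164,"z": -63,"spin": 0,"fingers": 1},
  {"x": 143,"y": 164,"z": -63,"spin": 0,"fingers": 1},
  {"x": 143,"y": 164,"z": -63,"spin": 0,"fingers": 1},
  {"x": 228,"y": 16,"z": -311,"spin": 0,"fingers": 1},
  {"x": 228,"y": 16,"z": -311,"spin": 0,"fingers": 1},
  {"x": 228,"y": 16,"z": -311,"spin": 0,"fingers": 1},
  {"x": 228,"y": 16,"z": -311,"spin": 0,"fingers": 1},
])

```text
clock: 32.72
eef_pos: [-0.2398, 0.1166, 0.4071]
tool_rot: [0.717, -0.64, 0.264, -0.088]
ft_force: [-0.5, -0.4, -2.1]
grip_width: 0.0232
grasp_force: 61.4
```

Emit:
jog_arm([
  {"x": 80,"y": -140,"z": -250,"spin": 0,"fingers": 1},
  {"x": 80,"y": -140,"z": -250,"spin": 0,"fingers": 1},
  {"x": 80,"y": -140,"z": -250,"spin": 0,"fingers": 1},
])

```text
clock: 33.1
eef_pos: [-0.2228, 0.1107, 0.4191]
tool_rot: [0.721, -0.643, 0.245, -0.082]
ft_force: [-0.7, -0.6, -2.7]
grip_width: 0.023
grasp_force: 61.4
```

```bash
python3 st.py
```

```text
33.1 [-0.2228  0.1107  0.4191] [ 2.702  0.112  0.167  2.148 -0.018  1.021] 
 [[ 0.054 -0.887  0.459]
 [-0.967 -0.16  -0.196]
 [ 0.247 -0.434 -0.866]]
[-0.7 -0.6 -2.7] 0.023 61.4
```

Emit:
jog_arm([
  {"x": 34,"y": -64,"z": -247,"spin": 0,"fingers": 1},
  {"x": 34,"y": -64,"z": -247,"spin": 0,"fingers": 1},
  {"x": 34,"y": -64,"z": -247,"spin": 0,"fingers": 1},
])

```text
clock: 33.48
eef_pos: [-0.2405, 0.1211, 0.4271]
tool_rot: [0.725, -0.646, 0.225, -0.077]
ft_force: [-1.1, -0.2, -3.2]
grip_width: 0.0231
grasp_force: 61.3
```

Emit:
jog_arm([
  {"x": 30,"y": -50,"z": -250,"spin": 0,"fingers": 1},
  {"x": 30,"y": -50,"z": -250,"spin": 0,"fingers": 1},
  {"x": 30,"y": -50,"z": -250,"spin": 0,"fingers": 1},
])

```text
clock: 33.85
eef_pos: [-0.2582, 0.129, 0.4361]
tool_rot: [0.729, -0.649, 0.204, -0.07]
ft_force: [-0.0, 0.7, -2.1]
grip_width: 0.0228
grasp_force: 61.3
```

Emit:
jog_arm([
  {"x": 25,"y": -40,"z": -250,"spin": 0,"fingers": 1},
  {"x": 25,"y": -40,"z": -250,"spin": 0,"fingers": 1},
  {"x": 25,"y": -40,"z": -250,"spin": 0,"fingers": 1},
])

```text
clock: 34.22
eef_pos: [-0.2749, 0.1358, 0.4463]
tool_rot: [0.733, -0.652, 0.181, -0.064]
ft_force: [0.4, -0.0, -2.6]
grip_width: 0.0231
grasp_force: 61.3
```

```bash
python3 st.py
```

```text
34.23 [-0.2749  0.1358  0.4463] [ 2.701  0.147  0.339  2.149 -0.02   1.018] 
 [[ 0.083 -0.933  0.349]
 [-0.98  -0.141 -0.143]
 [ 0.183 -0.33  -0.926]]
[ 0.4 -0.  -2.6] 0.0231 61.3
```

Emit:
jog_arm([
  {"x": 25,"y": -50,"z": -250,"spin": 0,"fingers": 1},
  {"x": 25,"y": -50,"z": -250,"spin": 0,"fingers": 1},
  {"x": 25,"y": -50,"z": -250,"spin": 0,"fingers": 1},
])

```text
clock: 34.6
eef_pos: [-0.2805, 0.1411, 0.4591]
tool_rot: [0.737, -0.655, 0.158, -0.057]
ft_force: [-0.9, 0.2, -2.9]
grip_width: 0.0234
grasp_force: 61.3
```

Emit:
jog_arm([
  {"x": 20,"y": -40,"z": -250,"spin": 0,"fingers": 1},
  {"x": 20,"y": -40,"z": -250,"spin": 0,"fingers": 1},
  {"x": 20,"y": -40,"z": -250,"spin": 0,"fingers": 1},
])

```text
clock: 34.98
eef_pos: [-0.2874, 0.1462, 0.4725]
tool_rot: [0.74, -0.657, 0.134, -0.05]
ft_force: [-0.3, 0.2, -3.2]
grip_width: 0.0233
grasp_force: 61.3
```

Emit:
jog_arm([
  {"x": 15,"y": -30,"z": -250,"spin": 0,"fingers": 1},
  {"x": 15,"y": -30,"z": -250,"spin": 0,"fingers": 1},
  {"x": 15,"y": -30,"z": -250,"spin": 0,"fingers": 1},
])

```text
clock: 35.35
eef_pos: [-0.2947, 0.151, 0.4869]
tool_rot: [0.742, -0.659, 0.11, -0.044]
ft_force: [1.1, 0.6, -3.8]
grip_width: 0.0233
grasp_force: 61.3
```

Emit:
jog_arm([
  {"x": 10,"y": -20,"z": -250,"spin": 0,"fingers": 1},
  {"x": 10,"y": -20,"z": -250,"spin": 0,"fingers": 1},
  {"x": 10,"y": -20,"z": -250,"spin": 0,"fingers": 1},
])

```text
clock: 35.72
eef_pos: [-0.3023, 0.1552, 0.5023]
tool_rot: [0.745, -0.661, 0.084, -0.036]
ft_force: [0.1, -0.3, -2.4]
grip_width: 0.0232
grasp_force: 61.3
```

```bash
python3 st.py
```

```text
35.73 [-0.3023  0.1552  0.5023] [ 2.689  0.108  0.504  2.149 -0.025  1.001] 
 [[ 0.112 -0.978  0.173]
 [-0.991 -0.124 -0.057]
 [ 0.077 -0.165 -0.983]]
[ 0.1 -0.3 -2.4] 0.0232 61.3
```

Emit:
jog_arm([
  {"x": 5,"y": -20,"z": -250,"spin": 0,"fingers": 1},
  {"x": 5,"y": -20,"z": -250,"spin": 0,"fingers": 1},
  {"x": 5,"y": -20,"z": -250,"spin": 0,"fingers": 1},
])

```text
clock: 36.1
eef_pos: [-0.3047, 0.1599, 0.5192]
tool_rot: [0.747, -0.662, 0.058, -0.029]
ft_force: [0.4, -0.2, -2.8]
grip_width: 0.0235
grasp_force: 61.3
```

Emit:
jog_arm([
  {"x": 0,"y": -20,"z": -250,"spin": 0,"fingers": 1},
  {"x": 0,"y": -20,"z": -250,"spin": 0,"fingers": 1},
  {"x": 0,"y": -20,"z": -250,"spin": 0,"fingers": 1},
])

```text
clock: 36.48
eef_pos: [-0.3026, 0.1653, 0.5372]
tool_rot: [0.748, -0.663, 0.031, -0.023]
ft_force: [-0.8, 0.6, -2.6]
grip_width: 0.0228
grasp_force: 61.3
```

```bash
python3 st.py
```

```text
36.48 [-0.3026  0.1653  0.5372] [ 2.666  0.07   0.577  2.149 -0.029  0.976] 
 [[ 0.12  -0.99   0.076]
 [-0.993 -0.12  -0.007]
 [ 0.016 -0.075 -0.997]]
[-0.8  0.6 -2.6] 0.0228 61.3
```

One more push for the remaining 0.076 rad.

Emit:
jog_arm([
  {"x": 5,"y": 0,"z": -250,"spin": 0,"fingers": 1},
  {"x": 5,"y": 0,"z": -250,"spin": 0,"fingers": 1},
  {"x": 5,"y": 0,"z": -250,"spin": 0,"fingers": 1},
])

```text
clock: 36.85
eef_pos: [-0.3069, 0.1634, 0.5553]
tool_rot: [0.749, -0.663, 0.004, -0.015]
ft_force: [-0.1, 0.4, -3.0]
grip_width: 0.0232
grasp_force: 61.3
```

```bash
python3 st.py;  python3 go.py -.27,.2,.45 -.05,.33,.42 .2,.28,.42 .36,.1,.4 .4625,.0,.4
```

```text
36.85 [-0.3069  0.1634  0.5553] [ 2.676  0.054  0.618  2.149 -0.028  0.984] 
 [[ 0.121 -0.992  0.026]
 [-0.992 -0.121  0.018]
 [-0.015 -0.028 -0.999]]
[-0.1  0.4 -3. ] 0.0232 61.3
-.27,.2,.45 -> [-30.2 -38.1 106.9] 117
-.05,.33,.42 -> [-132.1 -271.3  144.9] 335
.2,.28,.42 -> [ -52.1 -513.3  150.5] 537
.36,.1,.4 -> [ 146.3 -649.7  171.3] 688
.4625,.0,.4 -> [ 258.  -739.3  172.1] 802
```

Emit:
jog_arm([
  {"x": -30,"y": -38,"z": 107,"spin": 0,"fingers": 1},
  {"x": -30,"y": -38,"z": 107,"spin": 0,"fingers": 1},
  {"x": -132,"y": -271,"z": 145,"spin": 0,"fingers": 1},
  {"x": -132,"y": -271,"z": 145,"spin": 0,"fingers": 1},
  {"x": -132,"y": -271,"z": 145,"spin": 0,"fingers": 1},
  {"x": -132,"y": -271,"z": 145,"spin": 0,"fingers": 1},
  {"x": -52,"y": -513,"z": 150,"spin": 0,"fingers": 1},
  {"x": -52,"y": -513,"z": 150,"spin": 0,"fingers": 1},
])

```text
clock: 37.85
eef_pos: [0.0686, 0.3035, 0.4197]
tool_rot: [0.749, -0.663, 0.005, -0.015]
ft_force: [1.3, 1.9, -2.1]
grip_width: 0.0231
grasp_force: 61.6
```

```bash
python3 st.py;  python3 go.py .2,.27,.41 .34,.1,.4 .461,.0045,.36; python3 - <<'E'
from h import *
import pickle
w,o=pickle.load(open('w8.pkl','rb')); M=R.from_quat(o['tool_rot']).as_matrix();p=np.array(o['eef_pos'])
def f(u,v,z):
    c,d=ray(w,u,v); c=M.T@(c-p); d=M.T@d; return (1000*(c+d*(z-c[2])/d[2])).round(1)
print('button',f(254.5,301,-.031),f(254.5,319,-.031),'collar',f(204.5,210,.058),f(303.5,210,.058))
g=cv2.cvtColor(w['pixels'],cv2.COLOR_RGB2GRAY); print(list(g[100:200:3,254])); print('handle top edge?',list(g[200:330:3,254]))
E
```

```text
37.85 [0.0686 0.3035 0.4197] [ 1.37  -0.161  0.039  1.75  -0.023 -0.323] 
 [[ 0.122 -0.992  0.027]
 [-0.992 -0.121  0.016]
 [-0.013 -0.029 -1.   ]]
[ 1.3  1.9 -2.1] 0.0231 61.6
.2,.27,.41 -> [  49.4 -126.    12.7] 136
.34,.1,.4 -> [ 235.3 -244.    23.8] 340
.461,.0045,.36 -> [ 345.3 -351.3   65.5] 497
button [ -1.1   0.1 -31. ] [ -9.6   0.2 -31. ] collar [  3.7 -33.   58. ] [ 3.7 33.1 58. ]
[np.uint8(94), np.uint8(93), np.uint8(87), np.uint8(246), np.uint8(133), np.uint8(243), np.uint8(242), np.uint8(242), np.uint8(241), np.uint8(241), np.uint8(244), np.uint8(195), np.uint8(237), np.uint8(237), np.uint8(236), np.uint8(210), np.uint8(135), np.uint8(138), np.uint8(137), np.uint8(139), np.uint8(138), np.uint8(139), np.uint8(202), np.uint8(244), np.uint8(244), np.uint8(244), np.uint8(244), np.uint8(244), np.uint8(244), np.uint8(244), np.uint8(244), np.uint8(244), np.uint8(235), np.uint8(241)]
handle top edge? [np.uint8(247), np.uint8(246), np.uint8(246), np.uint8(246), np.uint8(244), np.uint8(112), np.uint8(112), np.uint8(107), np.uint8(129), np.uint8(172), np.uint8(191), np.uint8(152), np.uint8(94), np.uint8(199), np.uint8(236), np.uint8(246), np.uint8(245), np.uint8(242), np.uint8(168), np.uint8(127), np.uint8(80), np.uint8(78), np.uint8(105), np.uint8(112), np.uint8(122), np.uint8(131), np.uint8(143), np.uint8(203), np.uint8(236), np.uint8(233), np.uint8(219), np.uint8(219), np.uint8(218), np.uint8(219), np.uint8(139), np.uint8(140), np.uint8(141), np.uint8(140), np.uint8(140), np.uint8(140), np.uint8(54), np.uint8(52), np.uint8(53), np.uint8(55)]
```

Emit:
jog_arm([
  {"x": 49,"y": -126,"z": 13,"spin": 0,"fingers": 1},
  {"x": 49,"y": -126,"z": 13,"spin": 0,"fingers": 1},
  {"x": 235,"y": -244,"z": 24,"spin": 0,"fingers": 1},
  {"x": 235,"y": -244,"z": 24,"spin": 0,"fingers": 1},
  {"x": 235,"y": -244,"z": 24,"spin": 0,"fingers": 1},
  {"x": 235,"y": -244,"z": 24,"spin": 0,"fingers": 1},
  {"x": 345,"y": -351,"z": 65,"spin": 0,"fingers": 1},
  {"x": 345,"y": -351,"z": 65,"spin": 0,"fingers": 1},
])

```text
clock: 38.85
eef_pos: [0.4341, 0.024, 0.3687]
tool_rot: [0.748, -0.663, 0.004, -0.016]
ft_force: [1.2, 1.5, -3.0]
grip_width: 0.0231
grasp_force: 61.6
```

```bash
python3 st.py;  python3 go.py .461,.0045,.36 .461,.0045,.173 
```

```text
38.85 [0.4341 0.024  0.3687] [ 0.044  0.068  0.123  1.598  0.017 -1.648] 
 [[ 0.121 -0.992  0.027]
 [-0.993 -0.121  0.018]
 [-0.015 -0.029 -0.999]]
[ 1.2  1.5 -3. ] 0.0231 61.6
.461,.0045,.36 -> [ 22.8 -24.    9.1] 34
.461,.0045,.173 -> [ 25.5 -18.5 196. ] 198
```

Emit:
jog_arm([
  {"x": 23,"y": -24,"z": 9,"spin": 0,"fingers": 1},
  {"x": 24,"y": -22,"z": 70,"spin": 0,"fingers": 1},
  {"x": 25,"y": -20,"z": 130,"spin": 0,"fingers": 1},
  {"x": 25.5,"y": -18.5,"z": 170,"spin": 0,"fingers": 1},
  {"x": 25.5,"y": -18.5,"z": 196,"spin": 0,"fingers": 1},
  {"x": 25.5,"y": -18.5,"z": 196,"spin": 0,"fingers": 1},
  {"x": 25.5,"y": -18.5,"z": 196,"spin": 0,"fingers": 1},
])

```text
clock: 39.72
eef_pos: [0.4604, 0.0059, 0.1744]
tool_rot: [0.749, -0.663, 0.005, -0.016]
ft_force: [0.4, 0.1, -1.6]
grip_width: 0.023
grasp_force: 61.5
```

```bash
python3 st.py;  python3 go.py .4525,.0588,.173 .4415,.128,.173 ; python3 - <<'E'
from h import *
import pickle
w=shot('wrist');s=shot('scene');t=shot('top');pickle.dump((w,s,t,readout.get_obs()),open('w9.pkl','wb'))
# post/tine check from the top view: button disc of the held gauge is hidden; print predicted fork seat in views
print(proj(w,[[.4415,.128,.13],[.461,.0045,.108]]),proj(t,[[.4415,.128,.13]]))
g=cv2.cvtColor(t['pixels'],cv2.COLOR_RGB2GRAY)
for v in range(196,226,2): print(v,' '.join('%3d'%x for x in g[v,190:252:2]))
E
```

```text
39.73 [0.4604 0.0059 0.1744] [ 0.002  0.185 -0.249  1.108  0.018 -1.69 ] 
 [[ 0.121 -0.992  0.028]
 [-0.992 -0.121  0.018]
 [-0.014 -0.03  -0.999]]
[ 0.4  0.1 -1.6] 0.023 61.5
.4525,.0588,.173 -> [-53.4   1.5   2.1] 53
.4415,.128,.173 -> [-123.4    4.     3. ] 124
[[259.48147519 374.20836149]
 [254.4082649  207.07965796]] [[220.01127776 210.69540215]]
196  61  53  54  59  43  44  44  52  61  63  64  70  69  72  70  71  71  73  74  68  69  64  74  75  62  52  50 135 221 219 111
198  57  60  61  60  45  72  73  71  74  73  68  74  70  73  71  68  71  72  71  71  67  69  67  67  73  48  51 151 227 223 114
200  69  68  64  50  45 110 120  69  70  69  72  69  70  71  70  59  67  71  68  66  73  65  64  69  70  43  46 148 229 225 116
202  56  55  33  44  47  71  72  69  72  71  63  66  72  66  68  73  71  69  70  65  63  71  65  69  70  40  49 150 232 229 119
204  41  47  45  45  43  83  70  61  67  72  73  71  68  71  73  74  70  65  65  77  70  55  59  63  73  45  52 158 232 230 119
206  41  40  84 108 106 109  69  70  73  68  71  71  53  74  68  55  63  58  58  56  55  57  61  70  71  6
[... 473 characters left out ...]
  70  64  71  70  71  86 106 105 107 107  44 164 234 230 120
216  73  46  45 112 102 109  91  69  70  74  72  71  70  44  62  69  73  71  69  69  70  71  69  79  91 106  54 162 233 230 118
218  72  59  59 115 105 105 102  68  69  69  67  69  69  47  70  70  72  71  64  62  84  85  72  74  96 107  59 159 234 232 119
220  67  66  69  68 103 105 103  71  70  70  70  71  66  56  65  62  51  55  58  63  90  94  91  87 104 228 103 156 234 229 118
222  75  74  67  58 107 107  75  60  60  63  58  51  57  53  56  57  60  60  55  68 104 107 102  93  97 108  93 157 233 231 120
224  72  71  45  50  51  38  35  58  60  60  58  58  57  67  65  64  61  70  70  70  97  87  82  79  75  83  79 154 234 232 120
```

Emit:
jog_arm([
  {"x": -20,"y": 0.7,"z": 2,"spin": 0,"fingers": 1},
  {"x": -40,"y": 1.3,"z": 3,"spin": 0,"fingers": 1},
  {"x": -60,"y": 2,"z": 4,"spin": 0,"fingers": 1},
  {"x": -80,"y": 2.6,"z": 4,"spin": 0,"fingers": 1},
  {"x": -80,"y": 2.6,"z": 4,"spin": 0,"fingers": 1},
])

```text
clock: 40.5
eef_pos: [0.4481, 0.0861, 0.1717]
tool_rot: [0.749, -0.662, 0.005, -0.017]
ft_force: [-0.0, 0.2, -1.9]
grip_width: 0.0231
grasp_force: 61.6
```

```bash
python3 st.py;  python3 go.py .4418,.126,.1725
```

```text
40.5 [0.4481 0.0861 0.1717] [ 0.182  0.177 -0.267  1.095  0.012 -1.513] 
 [[ 0.124 -0.992  0.029]
 [-0.992 -0.123  0.018]
 [-0.014 -0.031 -0.999]]
[-0.   0.2 -1.9] 0.0231 61.6
.4418,.126,.1725 -> [-40.4   1.3  -0.2] 40
```

Emit:
jog_arm([
  {"x": -14,"y": 0.4,"z": 0,"spin": 0,"fingers": 1},
  {"x": -28,"y": 0.9,"z": 0,"spin": 0,"fingers": 1},
  {"x": -40,"y": 1.3,"z": 0,"spin": 0,"fingers": 1},
  {"x": -40,"y": 1.3,"z": 0,"spin": 0,"fingers": 1},
  {"x": -40,"y": 1.3,"z": 0,"spin": 0,"fingers": 1},
])

```text
clock: 41.12
eef_pos: [0.4414, 0.1245, 0.1711]
tool_rot: [0.749, -0.663, 0.004, -0.015]
ft_force: [-0.8, -0.0, -3.3]
grip_width: 0.0232
grasp_force: 61.6
```

```bash
python3 st.py;  python3 go.py .4418,.126,.164
```

```text
41.12 [0.4414 0.1245 0.1711] [ 0.269  0.183 -0.261  1.096  0.009 -1.423] 
 [[ 0.122 -0.992  0.027]
 [-0.992 -0.121  0.017]
 [-0.014 -0.029 -0.999]]
[-0.8 -0.  -3.3] 0.0232 61.6
.4418,.126,.164 -> [-1.3 -0.4  7.1] 7
```

Free in the slot, no contact. Lowering onto the plate.

Emit:
jog_arm([
  {"x": -1.5,"y": 0,"z": 3,"spin": 0,"fingers": 1},
  {"x": -1.5,"y": 0,"z": 6,"spin": 0,"fingers": 1},
  {"x": -1.5,"y": 0,"z": 6,"spin": 0,"fingers": 1},
])

```text
clock: 41.5
eef_pos: [0.4413, 0.1259, 0.1648]
tool_rot: [0.748, -0.663, 0.004, -0.015]
ft_force: [-0.1, -0.2, -2.0]
grip_width: 0.0234
grasp_force: 61.8
```

Emit:
jog_arm([
  {"x": 0,"y": 0,"z": 1.5,"spin": 0,"fingers": 1},
  {"x": 0,"y": 0,"z": 1.5,"spin": 0,"fingers": 1},
])

```text
clock: 41.75
eef_pos: [0.4415, 0.126, 0.1645]
tool_rot: [0.749, -0.663, 0.005, -0.016]
ft_force: [-2.7, -0.8, 3.8]
grip_width: 0.0233
grasp_force: 62.4
```

```bash
python3 st.py
```

```text
41.75 [0.4415 0.126  0.1645] [ 0.272  0.189 -0.272  1.078  0.01  -1.42 ] 
 [[ 0.121 -0.992  0.028]
 [-0.993 -0.121  0.018]
 [-0.014 -0.03  -0.999]]
[-2.7 -0.8  3.8] 0.0233 62.4
```

Emit:
jog_arm([
  {"x": 0,"y": 0,"z": 0,"spin": 0,"fingers": -1},
  {"x": 0,"y": 0,"z": 0,"spin": 0,"fingers": -1},
  {"x": 0,"y": 0,"z": 0,"spin": 0,"fingers": -1},
  {"x": 0,"y": 0,"z": 0,"spin": 0,"fingers": -1},
  {"x": 0,"y": 0,"z": 0,"spin": 0,"fingers": -1},
  {"x": 0,"y": 0,"z": -40,"spin": 0,"fingers": -1},
  {"x": 0,"y": 0,"z": -90,"spin": 0,"fingers": -1},
  {"x": 0,"y": 0,"z": -140,"spin": 0,"fingers": -1},
])

```text
clock: 42.75
eef_pos: [0.4374, 0.1237, 0.305]
tool_rot: [0.749, -0.663, 0.004, -0.015]
ft_force: [1.7, 0.4, 0.1]
grip_width: 0.0854
grasp_force: 0.0
```

```bash
python3 st.py; python3 - <<'E'
from h import *
import pickle
w=shot('wrist'); o=readout.get_obs()
g=cv2.cvtColor(w['pixels'],cv2.COLOR_RGB2GRAY); B=[.4415,.127,.1945]; u,v=proj(w,B)[0].astype(int); print(u,v, proj(w,[[.4415,.127,.136],[.4415,.127,.106]]))
for r in range(v-60,v+28,4): print(r,' '.join('%3d'%x for x in g[r,u-48:u+48:3]))
E
```

```text
42.75 [0.4374 0.1237 0.305 ] [ 0.269  0.106  0.003  1.437  0.01  -1.423] 
 [[ 0.121 -0.992  0.027]
 [-0.993 -0.121  0.017]
 [-0.014 -0.029 -0.999]]
[1.7 0.4 0.1] 0.0854 0.0
250 192 [[252.69909775 174.58750819]
 [253.49980899 167.56104799]]
132 109 111 105  95  91  90 129 111  89 137 137 140 136 136 118 119 114 129 121 119 121 123 120 121 111 137 140 108 123 130 104 100
136 106 104 106 101  89  87 135 141 139  91 137 140 135 136 135 118 110 114 117 116 119 121 119 119 123 142 140 118 140 134  88  90
140 103 104 102  93  85  83  99 135 141 132 111 139 134 240 250 248 247 247 247 248 249 250 124  98 139 139 129 121 125 118  88  88
144 102 103 101  96  89  83 117 115 136 141 123 237 247 247 247 247 247 247 247 247 247 248 168 135 141 138 110 120 123 120  87  85
148  92  91  97 102  95  84 100  90 129 138 139 109 249 247 247 247 247 247 247 247 247 208 121 138 139 107 118 121 121 117  90  87
152  89  83  85  88  88  87 100 137  98 134 136 136 163 247 248 247 230 231 242 247 242 146 135 138 136 211 138 122 121 117  90  86
156  85  82  84  89  86  87 102 133 171 135 136 136 104 232 248 247 
[... 1343 characters left out ...]
 118 118 119 118 114 241 250 129 102 100
200  62  65  67  60  61  62  56  60  90 106 135 132 135  89 173 238 237 239 220 154 135 134 132 118 119 117  92  90  91  88 101 107
204  60  62  59  58  57  54  54  58  55  57 134 132 135 151 246 244 243 244 245 246 140 134 132 133 126 116  62  81  92  94  99 106
208  59  56  55  57  54  54  52  55  57  57  88  86  88 126 246 246 246 246 246 246 136 133 131 133 135 130  57  82  87  93 105 107
212  58  54  57  55  54  54  52  54  56  59  89  88  89  88  85  87  98  99 133 113  94  88  86  88 130  92  62  96  92  92 102 100
216  54  54  53  52  52  53  57  54  56  65  88  89  88  86  87  87  88  87  86  88  89  87  86  89  89  89  63 101  98  98  98  97
```

The gauge hangs upright in the fork. Its button disc is at (251,192), within 2 px of where it should be, and the gripper is clear. Handing in.

```bash
python3 -c "
from workcell import bot
print(bot.job_done())"
```

```text
the job is handed in; nothing more can be done
None
```

I took the bore size and handed the job in at about 43 s of robot time. The gauge hangs released in its fork with the lock pressed fully in; the locked foot spacing was not measured directly, and no verdict came back.

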